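# Find the heavy side of a fan rotor on the balance rollers

## Robot

A 7-joint arm with a two-finger parallel gripper is mounted at the origin on the work surface. World frame = base frame: x ahead of the robot, y to its left, z up, the work surface at z = 0. Lengths are in m, angles in rad, forces in N, time in s.
With the tool pointing down it reaches from about 0.4 to 0.875 m from the base axis. Payload 4.4 kg.
Tool frame: the origin (TCP) lies where the fingers leave the gripper's body, on its centre line; the fingertips stand 73 mm ahead of it and the grasp point (between the pads) lies hold_point_z ahead of it (hold_point_z is the distance from the TCP to the grasp point, in m); z points along the fingers, y is the direction in which the jaws open and shut (so a half turn about z gives the same grasp; the last joint's range is limited). The gripper opens to 85 mm and grips with 20 to 120 N. Pads are 22 mm wide; open, the fingers measure 114 mm over their backs; the gripper's body (76 mm by 85 mm) begins 54 mm behind the grasp point. The pads swing forward as they close: fully open they stand 13 mm farther back than shut.
Start: joints at [-1.214, 0.628, 0.038, 1.517, -0.027, 0.996, -0.02], TCP at [0.267, 0.593, 0.304] pointing down, gripper open.
Joint ranges: [-3.06, 3.06], [-0.37, 2.12], [-1.25, 1.32], [0.18, 2.47], [-1.1, 4.24], [0.23, 1.98], [-2.94, 2.94]. Speed limits (rad/s): [2.57, 2.57, 3.14, 3.14, 3.14, 3.14, 3.14].

## Interface

Orientations are given as a 3x3 rotation matrix whose columns are the frame's x, y, z axes.
In Python, from station import sense, capture, camera_params, job_done, spot_in, hold_point_z gives the robot as it stands. The module is installed in compiled form; this text tells all that it offers.
- The arm moves only by the tool arm_command, never from a script. Its argument "steps" is a list of rows, each a list of 3 entries, a list of its own where there are three numbers: the shift along the tool's x, y, z in mm, then the turn about the tool's z in degrees, then the gripper's target within -1 to 1 (fully open at 1, half-way at 0, shut at -1). A call has exactly 10 rows; each row shifts and turns the commanded pose from where the row before left it, along the tool's axes as they then stand; what a row does not reach is not made up. A row lasts 1/10 s, in which the tool goes at most 50 mm and 8.59 degrees, less where a joint would pass 70% of its speed; a pose out of reach is approached as far as the arm can. A call with a gripper value outside its range is refused whole. The fingers move at their own pace and stop on an object; the grip force is fixed at half the most. Time passes only in rows, so rows that do not move let the fingers close, or fill a call up. It gives the time, the measured TCP pose, the force and the opening at its end, in the units of the state.
- sense(): the state, without advancing time (a new reading comes with each control period).
- capture(name): name is "scene" or "top"; returns the picture (400x640x3 uint8, red, green, blue); there is no depth.
- camera_params(name): a dict with "intrinsics" (3x3 intrinsics, pixels), "R" (3x3) and "t" (3): a world point X has camera coordinates R X + t. Camera axes: x right, y down, z forward; pixel columns grow to the right and rows downward; lengths in m; the calibration is good to about 2 mm. A picture is of the moment at which its call begins. camera_params takes no time and is no camera call.
- job_done(): hands the job in, once; it reports no verdict.
Trained networks look in the newest picture that a camera, given by its name, has taken for a name from the list of things; names that differ only in an ending like _2 or _b are one class to them, and where a whole thing is asked for, a point or a joint stands for the part that bears it (a point fixed in the world has none). Each returns a list of dicts, best first, with "p" (0 to 1); they miss things now and then, are a little off and sometimes report something else, mostly with a low value. They report only what shows in the picture. A call takes as long as a camera call. They do not tell look-alikes from the thing itself.
- spot_in(camera, label): "xyz" ([x, y, z] in m, in the coordinates of the camera as it stood for that picture, good to about 4 mm: the middle of the surface that is visible of it).
The state is a dict: "clock": time; "qpos": joint angles; "qvel": joint speeds; "effort": joint torques, N m; "position": TCP position; "orientation": TCP orientation; "wrist_force": force on the tool from outside, world axes, zero at the start; "wrist_torque": the same for the moment, N m; "finger_gap": finger opening in m.
Only numpy, scipy, OpenCV 4.12 (cv2) and the standard library are available. Lean on these libraries where they do the work, as an engineer would, in place of code of your own. Each camera call takes 0.05 s, during which the arm holds its last target.

## Task

Take the fan rotor out of its black cradle and lay its shaft gently across the four white rollers of the balance stand, disc midway between the two roller pairs, reaching in at a slant under the lamp bar, then let go so that it turns freely until its heavy side hangs straight down. Only when it hangs still, press the large round button on the white box fully down to log the result, and let the button up again. Leave the rotor on the rollers, and do not disturb the bottle, the tip box or the tube rack.

Things in the scene. Friction and masses are not known exactly. Their poses are not given: they have to be found in the camera images.
- rotor: The loose fan rotor, 0.4 to 0.55 kg: aluminium disc 120 mm across, 36 mm thick, on a dark steel shaft 16 mm in diameter, 152 mm long (58 mm out of each face); hub 32 mm in diameter, 6 mm proud of each face. Origin at the disc's centre, y axis along the shaft. At the start it stands upright in the cradle, shaft level, centre 82 mm above the table. A brass weight makes one side heavy.
- rotor_center (a point): The disc's centre, on the shaft's axis, half-way through the thickness; y axis along the shaft. Grip the disc across its flat faces (36 mm) at the rim, from above or slanting from the robot's side, fingers pointing at the shaft; the outer 40 mm of the faces are flat and free.
- heavy (a point): Centre of the rotor's brass weight, a round plug 23 mm in diameter clamped in the disc, flush on both faces, 31 mm from the shaft's axis. It is the heavy side and turns with the rotor. After letting go, the rotor swings to and fro for some 2 to 5 s, then hangs with the weight straight down.
- stand: Balance stand, fixed: grey base 150 mm (x) by 190 mm (y), 15 mm thick, origin at the centre of its underside. Four free-running white rollers, 44 mm in diameter, axles along y at x = -24 and +24, y = -62 and +62, z = 72 mm. Bearing blocks outside them (y = 78 to 88 mm either side, x = 18 to 34 and -34 to -18 mm, 80 mm high). Posts 12 mm thick at x = +58, y = -85 and +85 mm carry the lamp bar.
- seat (a point): Where the rotor's centre is when its shaft lies on all four rollers: on the stand's axis, 90 mm above the table; the shaft lies along y, in the nips between the front and rear rollers; the rollers' tops are 94 mm above the table. The disc hangs mid-way between the roller pairs, clear of the base by 15 mm.
- lamp_bar (a point): Middle of the underside of the lamp bar, 270 mm above the table. The bar runs 100 mm to either side along the stand's y, is 30 mm wide and 22 mm high, and stands 10 mm on the robot's side (-x) of the seat. A hand pointing straight down on the seated rotor hits it: lean the hand about 35 degrees, coming in from the stand's -x side.
- cradle: The rotor's cradle, fixed: black, base 120 mm (x) by 80 mm (y), origin at the centre of its underside, open above. Two slanting rubber blocks carry the rim of the disc; two low cheeks, top 48 mm above the table, stand beside the disc. Its y axis is along the rotor's shaft.
- panel: White box with the logging button, fixed: 100 mm (x) by 90 mm (y) by 45 mm high; origin at the centre of its underside.
- button_top (a point): Centre of the top of the grey round button, 56 mm in diameter, 69 mm above the table when up; it moves straight down.
- button (a joint): Travel of the spring button in m: 0 up, 0.008 fully down, which takes 6 N. It springs back.
- bottle: Bystander: white bottle with a blue cap, 64 mm in diameter, 130 mm high; origin at the centre of its underside.
- tipbox: Bystander: green box with a clear lid, 90 by 120 by 85 mm high; origin at the centre of its underside.
- tuberack: Bystander: black rack of small white tubes, 80 by 140 by 62 mm high; origin at the centre of its underside.
Things that resemble listed ones, but are neither listed nor needed, are in the scene too. Leave any orange look-alike of the rotor alone. What is shaped like the panel but yellow is not meant.

How it is judged:
On the way, in this order (a step that is already met when the one before it is completed fails the run):
1. the rotor's shaft lies on all four rollers and the fingers have let go of the rotor (x of rotor_center in the frame of stand between -0.008 and 0.008 m and y of rotor_center in the frame of stand between -0.02 and 0.02 m and z of rotor_center in the frame of stand between 0.083 and 0.095 m and angle between the y axis of rotor_center and the y axis of stand, either way round below 0.15 rad and contact force between the fingers and rotor below 0.05 N), for 0.1 s.
2. the rotor hangs still on the rollers, untouched, with its weight straight down (all of step 1 and x of heavy in the frame of stand between -0.01 and 0.01 m and z of heavy in the frame of stand below 0.066 m and angular speed of rotor below 0.25 rad/s and linear speed of rotor below 0.03 m/s), for 0.5 s.
3. the button is pressed fully down (value of joint button above 0.0065 m), for 0.05 s.
At the end, for the whole second after the job is handed in: The rotor lies untouched and at rest on the four rollers (centre within 8 mm of the nips' middle line and 20 mm of the stand's middle along the shaft, shaft within 0.15 rad of the rollers' direction), its weight within 10 mm (19 degrees) of straight below the shaft; the button is up again (all of step 2 and value of joint button below 0.002 m).
It fails at once if the button is pressed before the rotor hangs still on the rollers with its weight down (value of joint button above 0.004 m and not (x of rotor_center in the frame of stand between -0.008 and 0.008 m and y of rotor_center in the frame of stand between -0.02 and 0.02 m and z of rotor_center in the frame of stand between 0.083 and 0.095 m and angle between the y axis of rotor_center and the y axis of stand, either way round below 0.15 rad and contact force between the fingers and rotor below 0.05 N and x of heavy in the frame of stand between -0.01 and 0.01 m and z of heavy in the frame of stand below 0.066 m and angular speed of rotor below 0.25 rad/s and linear speed of rotor below 0.03 m/s)).
It fails at once if the rotor is let fall (more than about 10 mm) or hammered on to the stand ((contact force between the fingers and rotor below 0.05 N and linear speed of rotor above 0.45 m/s) or contact force between rotor and stand above 200 N).
It fails at once if the rotor is dropped on the table (contact force between rotor and table above 0.5 N).
It fails at once if the bottle, the tip box or the tube rack is pushed more than 20 mm or tipped (distance of any of bottle, tipbox, tuberack from where it was at the start of the episode above 0.02 m or angle between any of bottle, tipbox, tuberack's own z axis and vertical above 0.3 rad).
It also fails if it takes over 58 s, if anything falls off the work surface, if the arm or the gripper's body presses on something with over 40 N, if the wrist force passes 120 N, or if a joint passes its speed limit or range.

## Working session

There is one attempt and no reset: what is moved stays moved. The work goes in short steps, Python scripts to look and compute and a tool call to move; the robot and the scene stay as the last step left them, time stands still between calls to the robot, and variables do not carry over. Pictures are saved under pics/ and viewed, and the job is handed in when it is done.

Besides the shell and the picture viewer there is one more tool, called after "Emit:" by a JSON object that holds its "method" and its "body", one argument or row to a line. arm_command: Moves the arm, as the interface text tells. Its arguments: {"type":"object","properties":{"steps":{"type":"array","items":{"type":"array"}}},"required":["steps"]}

```bash
mkdir -p pics
python3 - <<'E'
from station import *
import cv2,numpy as np
s=sense();print({k:np.round(v,3).tolist() for k,v in s.items()})
print(hold_point_z if not callable(hold_point_z) else hold_point_z())
for n in("scene","top"):
    im=capture(n);cv2.imwrite(f"pics/{n}0.png",im[:,:,::-1])
    c=camera_params(n);K,R,t=[np.array(c[k]) for k in("intrinsics","R","t")]
    print(n,K.tolist(),R.round(3).tolist(),t.tolist(),'cam',-R.T@t)
    for l in["rotor","heavy","stand","lamp_bar","cradle","panel","button_top","bottle","tipbox","tuberack"]:
        try:
            for d in spot_in(n,l)[:3]:
                x=np.array(d["xyz"]);u=K@x;print(l,round(d["p"],2),(R.T@(x-t)).round(3),(u[:2]/u[2]).round())
        except Exception as e:print(l,e)
print(sense()["clock"])
E
```

```text
{'clock': 0.0, 'qpos': [-1.214, 0.629, 0.038, 1.518, -0.027, 0.996, -0.02], 'qvel': [0.001, -0.001, 0.001, 0.001, 0.0, 0.001, 0.0], 'effort': [0.001, -56.341, 1.227, -19.345, 0.011, 0.011, -0.0], 'position': [0.266, 0.592, 0.303], 'orientation': [[-0.912, 0.41, -0.001], [0.41, 0.912, -0.002], [-0.0, -0.002, -1.0]], 'wrist_force': [0.188, 0.021, 0.583], 'wrist_torque': [-0.015, 0.051, -0.022], 'finger_gap': 0.085}
0.0539
scene [[411.5467602247896, 0.0, 324.59145706119415], [0.0, 411.5467602247896, 198.8165853178021], [0.0, 0.0, 1.0]] [[-0.586, 0.81, -0.004], [0.61, 0.438, -0.66], [-0.533, -0.389, -0.751]] [0.3632744568231518, -0.23317426511789832, 1.7857524966739555] cam [1.30732285 0.50341914 1.1885818 ]
rotor 0.82 [ 0.67  -0.211  0.106] [267. 202.]
rotor 0.63 [ 0.425 -0.236  0.074] [305. 166.]
stand 0.89 [0.645 0.201 0.066] [371. 263.]
lamp_bar 0.78 [0.64  0.2   0.064] [371. 262.]
cradle 0.79 [ 0.687 -0.199  0.014] [269. 224.]
panel 0.9 [ 0.622 -0.018  0.046] [320. 230.]
panel 0.72 [ 0.47  -0.013  0.044] [346. 204.]
button_top 0.49 [ 0.439 -0.013  0.071] [351. 194.]
button_top 0.49 
[... 320 characters left out ...]
 -0.053, -0.227], [0.226, 0.008, -0.974]] [-0.031749721554316226, 0.6244757308838426, 1.132640632271723] cam [ 0.35263889 -0.00795399  1.24476316]
rotor 0.96 [ 0.402 -0.241  0.097] [398. 274.]
rotor 0.81 [ 0.645 -0.213  0.113] [390. 190.]
stand 0.97 [0.616 0.202 0.075] [252. 195.]
lamp_bar 0.66 [0.615 0.206 0.076] [251. 195.]
cradle 0.69 [ 0.622 -0.194  0.013] [378. 205.]
panel 0.82 [ 0.439 -0.011  0.048] [318. 258.]
panel 0.62 [ 0.601 -0.029  0.046] [327. 206.]
bottle 0.59 [0.742 0.012 0.094] [316. 157.]
tipbox 0.72 [ 0.621 -0.196  0.015] [379. 205.]
tipbox 0.69 [0.511 0.487 0.088] [153. 224.]
tuberack 0.65 [ 0.477 -0.453  0.037] [464. 254.]
tuberack 0.41 [0.617 0.207 0.074] [251. 195.]
1.1
```

View pics/scene0.png

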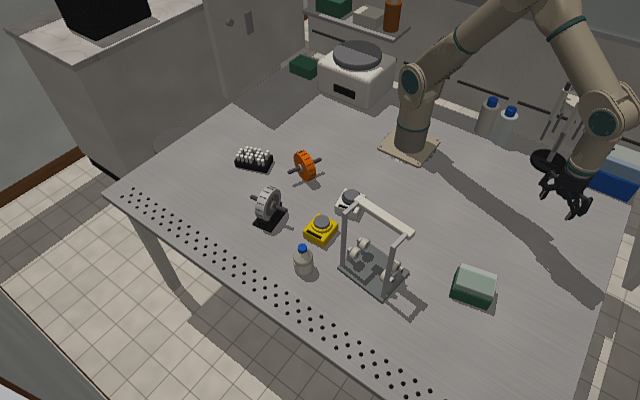

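View pics/top0.png

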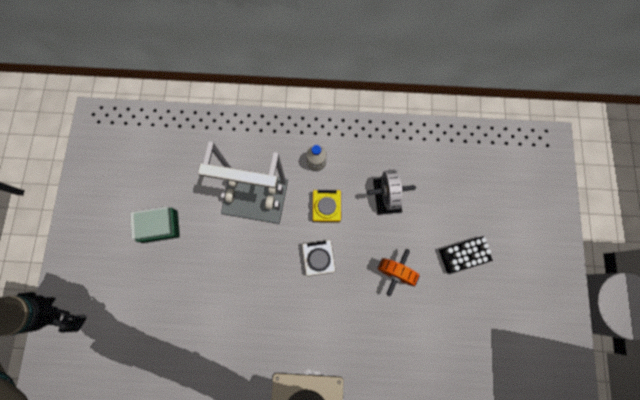

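Run:
```python
import cv2,numpy as np
a=cv2.imread("pics/scene0.png");b=cv2.imread("pics/top0.png")
f=lambda i,x,y,w,h,k:cv2.resize(i[y:y+h,x:x+w],None,fx=k,fy=k,interpolation=cv2.INTER_CUBIC)
cv2.imwrite("pics/crop1.png",np.vstack([np.hstack([f(a,215,140,133,100,3),f(b,340,150,133,100,3)]),np.hstack([f(a,305,190,133,100,3),f(b,190,140,133,100,3)])]))
```

```text
(no output)
```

View pics/crop1.png

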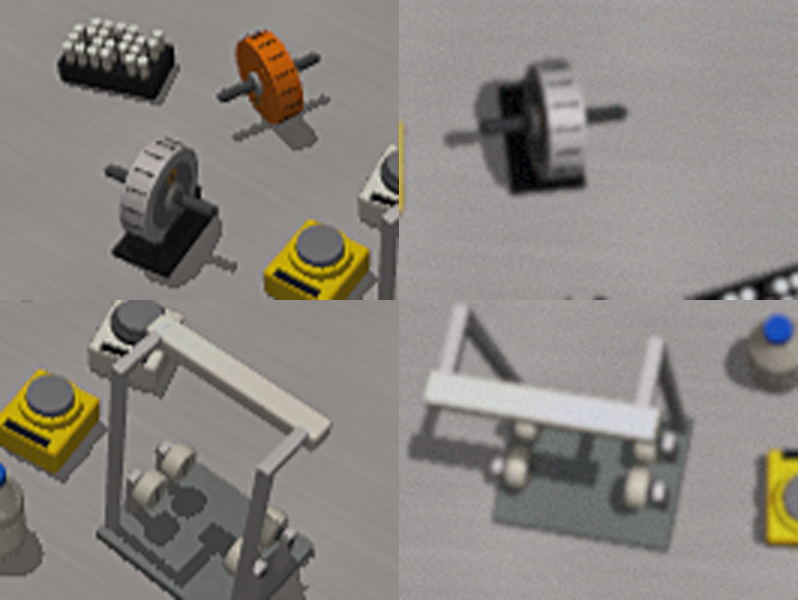

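Candidates in the scene picture:
- Rotor: the grey disc with the brass plug in the black cradle at (267,202) fits. The orange disc at (305,166) is a look-alike.
- Panel: the white box at (348,197), or (318,258) from the top, fits. The yellow box at (320,230) is a look-alike.

The crop confirms that the grey rotor sits in a black cradle and has a brass spot. Moves only offer a turn about tool z, so I need to see how the arm behaves near its limits to get the slant. First I'll measure the yaws and positions precisely.

Run:
```python
import cv2,numpy as np
a=cv2.imread("pics/scene0.png");b=cv2.imread("pics/top0.png")
f=lambda i,x,y,w,h,k:cv2.resize(i[y:y+h,x:x+w],None,fx=k,fy=k,interpolation=cv2.INTER_CUBIC)
cv2.imwrite("pics/c_stand.png",np.hstack([f(b,190,135,100,100,4),f(a,330,180,100,125,4)[:400]]))
cv2.imwrite("pics/c_rotor.png",np.hstack([f(b,350,155,80,80,5),f(a,230,165,80,80,5)]))
```

```text
(no output)
```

View pics/c_stand.png

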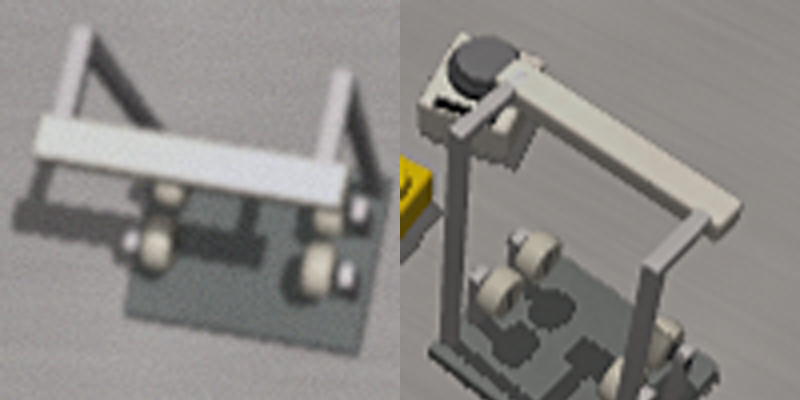

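View pics/c_rotor.png

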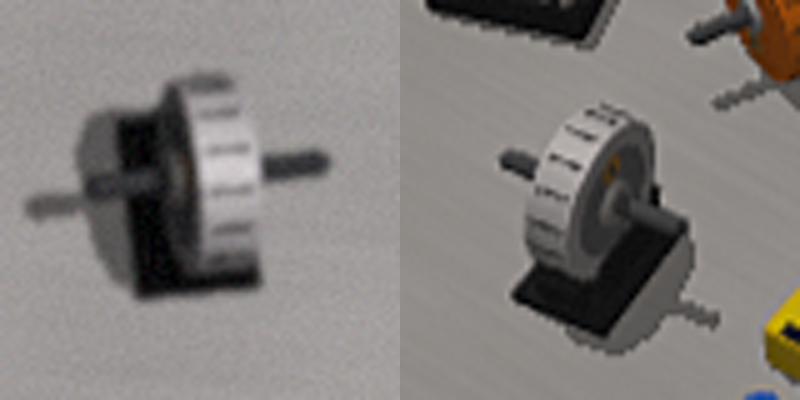

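Emit:
{"method": "arm_command", "body": {
  "steps": [
    [[-22,-18,-40],0,1],
    [[-22,-18,-40],0,1],
    [[-22,-18,-40],0,1],
    [[-22,-18,-40],0,1],
    [[-22,-18,-40],0,1],
    [[-22,-18,-40],0,1],
    [[-22,-18,-40],0,1],
    [[-22,-18,-40],0,1],
    [[-22,-18,-40],0,1],
    [[-22,-18,-40],0,1]
  ]
}}

```text
clock: 2.1
position: [0.3934, 0.3368, 0.7059]
orientation: [[-0.912, 0.41, 0.001], [0.41, 0.912, 0.001], [-0.0, 0.001, -1.0]]
wrist_force: [1.6, 1.5, -0.2]
finger_gap: 0.0851
```

Run:
```python
from station import *
import numpy as np
s=sense();print({k:np.round(s[k],4).tolist() for k in("clock","qpos","position","orientation")})
```

```text
{'clock': 2.1, 'qpos': [-0.845, 0.2732, 0.1324, 1.0129, -0.0373, 1.8566, 0.4201], 'position': [0.3934, 0.3368, 0.7059], 'orientation': [[-0.912, 0.4102, 0.0006], [0.4102, 0.912, 0.0007], [-0.0003, 0.0009, -1.0]]}
```

Emit:
{"method": "arm_command", "body": {
  "steps": [
    [[0,0,-25],0,1],
    [[0,0,-25],0,1],
    [[0,0,-25],0,1],
    [[0,0,-25],0,1],
    [[0,0,-25],0,1],
    [[0,0,-25],0,1],
    [[0,0,-25],0,1],
    [[0,0,-25],0,1],
    [[0,0,0],0,1],
    [[0,0,0],0,1]
  ]
}}

```text
clock: 3.1
position: [0.3626, 0.3119, 0.8001]
orientation: [[-0.91, 0.405, 0.087], [0.412, 0.908, 0.075], [-0.049, 0.105, -0.993]]
wrist_force: [0.1, 1.4, -0.5]
finger_gap: 0.0852
```

Run:
```python
from station import *
import numpy as np
s=sense();print({k:np.round(s[k],4).tolist() for k in("clock","qpos","position","orientation")})
```

```text
{'clock': 3.1, 'qpos': [-0.9424, 0.2102, 0.2672, 0.8417, -0.0637, 1.9804, 0.4354], 'position': [0.3626, 0.3119, 0.8001], 'orientation': [[-0.9099, 0.4055, 0.0874], [0.4119, 0.9081, 0.0755], [-0.0487, 0.1047, -0.9933]]}
```

Emit:
{"method": "arm_command", "body": {
  "steps": [
    [[0,0,-40],0,1],
    [[0,0,-40],0,1],
    [[0,0,-40],0,1],
    [[0,0,0],0,1],
    [[0,0,0],0,1],
    [[-20,-20,40],0,1],
    [[-20,-20,40],0,1],
    [[-20,-20,40],0,1],
    [[-20,-20,40],0,1],
    [[-20,-20,40],0,1]
  ]
}}

```text
clock: 4.1
position: [0.4181, 0.1833, 0.6301]
orientation: [[-0.906, 0.396, 0.15], [0.415, 0.9, 0.13], [-0.084, 0.18, -0.98]]
wrist_force: [0.6, 0.9, -0.2]
finger_gap: 0.0855
```

Run:
```python
from station import *
import numpy as np
s=sense();print({k:np.round(s[k],4).tolist() for k in("clock","qpos","position","orientation")})
```

```text
{'clock': 4.1, 'qpos': [-0.9045, 0.0332, 0.4875, 1.5239, -0.0744, 1.3974, 0.7355], 'position': [0.4181, 0.1833, 0.6301], 'orientation': [[-0.9058, 0.3964, 0.15], [0.4155, 0.9003, 0.1299], [-0.0835, 0.1799, -0.9801]]}
```

```bash
cat > h.py <<'E'
from station import *
import numpy as np
def st():
    s=sense();R=np.array(s["orientation"]);p=np.array(s["position"])
    print("t",round(s["clock"],2),"q",np.round(s["qpos"],2).tolist(),"p",p.round(4).tolist(),"hp",(p+R[:,2]*hold_point_z).round(4).tolist())
    z=R[:,2];print("zdir",z.round(3).tolist(),"tilt",np.degrees(np.arccos(-z[2])).round(2),"az",np.degrees(np.arctan2(z[1],z[0])).round(1),"y",R[:,1].round(3).tolist(),"gap",round(s["finger_gap"],4),"F",np.round(s["wrist_force"],1).tolist(),'azp',np.degrees(np.arctan2(p[1],p[0])).round(1))
    return s,R,p
def go(R,d): 
    t=R.T@np.array(d)*1000; print("tool mm",t.round(1).tolist(),"len",np.linalg.norm(t).round(1)); return t
E
python3 - <<'E'
from h import *
s,R,p=st(); go(R,[-.02,-.51,.15])
E
```

```text
t 4.1 q [-0.9, 0.03, 0.49, 1.52, -0.07, 1.4, 0.74] p [0.4181, 0.1833, 0.6301] hp [0.4262, 0.1903, 0.5773]
zdir [0.15, 0.13, -0.98] tilt 11.44 az 40.9 y [0.396, 0.9, 0.18] gap 0.0855 F [0.6, 0.9, -0.2] azp 23.7
tool mm [-206.3, -440.1, -216.2] len 532.0
```

Emit:
{"method": "arm_command", "body": {
  "steps": [
    [[-19,-40,-20],0,1],
    [[-19,-40,-20],0,1],
    [[-19,-40,-20],0,1],
    [[-19,-40,-20],0,1],
    [[-19,-40,-20],0,1],
    [[-19,-40,-20],0,1],
    [[-19,-40,-20],0,1],
    [[-19,-40,-20],0,1],
    [[-19,-40,-20],0,1],
    [[-19,-40,-20],0,1]
  ]
}}

```text
clock: 5.1
position: [0.4044, -0.2536, 0.7575]
orientation: [[-0.901, 0.413, 0.137], [0.429, 0.895, 0.126], [-0.071, 0.172, -0.983]]
wrist_force: [0.9, 0.1, -1.8]
finger_gap: 0.0851
```

Run:
```python
from h import *
s,R,p=st(); go(R,[0,-.1,.15])
```

```text
t 5.1 q [0.08, 0.25, 0.83, 0.99, -0.4, 1.96, 1.87] p [0.4044, -0.2536, 0.7575] hp [0.4118, -0.2468, 0.7045]
zdir [0.137, 0.126, -0.983] tilt 10.73 az 42.6 y [0.413, 0.895, 0.172] gap 0.0851 F [0.9, 0.1, -1.8] azp -32.1
tool mm [-53.5, -63.6, -160.0] len 180.3
```

Emit:
{"method": "arm_command", "body": {
  "steps": [
    [[-3,-5,-39],0,1],
    [[-3,-5,-39],0,1],
    [[-3,-5,-39],0,1],
    [[-3,-5,-39],0,1],
    [[0,0,0],0,1],
    [[0,0,0],-6,1],
    [[0,0,0],-6,1],
    [[0,0,0],-6,1],
    [[0,0,0],-6,1],
    [[0,0,0],-6,1]
  ]
}}

```text
clock: 6.1
position: [0.415, -0.2601, 0.7524]
orientation: [[-0.99, -0.114, 0.088], [-0.1, 0.984, 0.151], [-0.103, 0.14, -0.985]]
wrist_force: [-0.1, -0.5, -1.0]
finger_gap: 0.0856
```

Run:
```python
from h import *
s,R,p=st()
```

```text
t 6.1 q [0.68, 0.26, -0.14, 0.92, -0.15, 1.97, 2.17] p [0.415, -0.2601, 0.7524] hp [0.4197, -0.252, 0.6993]
zdir [0.088, 0.151, -0.985] tilt 10.03 az 59.8 y [-0.114, 0.984, 0.14] gap 0.0856 F [-0.1, -0.5, -1.0] azp -32.1
```

Emit:
{"method": "arm_command", "body": {
  "steps": [
    [[-3,4,-30],0,1],
    [[-3,4,-30],0,1],
    [[-3,4,-30],0,1],
    [[-3,4,-30],0,1],
    [[0,0,0],0,1],
    [[0,0,0],0,1],
    [[0,0,0],0,1],
    [[0,0,0],0,1],
    [[0,0,0],0,1],
    [[0,0,0],0,1]
  ]
}}

```text
clock: 7.1
position: [0.3997, -0.2411, 0.7926]
orientation: [[-0.981, -0.107, 0.159], [-0.089, 0.989, 0.121], [-0.17, 0.105, -0.98]]
wrist_force: [-0.9, -0.3, 0.1]
finger_gap: 0.0855
```

Run:
```python
from h import *
s,R,p=st()
```

```text
t 7.1 q [0.95, 0.23, -0.55, 0.87, -0.06, 1.98, 2.05] p [0.3997, -0.2411, 0.7926] hp [0.4083, -0.2345, 0.7398]
zdir [0.159, 0.121, -0.98] tilt 11.53 az 37.2 y [-0.107, 0.989, 0.105] gap 0.0855 F [-0.9, -0.3, 0.1] azp -31.1
```

Emit:
{"method": "arm_command", "body": {
  "steps": [
    [[-5,-10,-41],0,1],
    [[-5,-10,-41],0,1],
    [[-5,-10,-41],0,1],
    [[-5,-10,-41],0,1],
    [[-5,-10,-41],0,1],
    [[-5,-10,-41],0,1],
    [[-5,-10,-41],0,1],
    [[-5,-10,-41],0,1],
    [[0,0,0],0,1],
    [[0,0,0],0,1]
  ]
}}

```text
clock: 8.1
position: [0.3366, -0.2845, 0.8832]
orientation: [[-0.922, -0.071, 0.38], [-0.073, 0.997, 0.009], [-0.38, -0.019, -0.925]]
wrist_force: [-0.1, 0.4, 0.5]
finger_gap: 0.0853
```

Run:
```python
from h import *
s,R,p=st()
```

```text
t 8.1 q [1.35, 0.19, -0.85, 0.7, -0.07, 1.98, 2.14] p [0.3366, -0.2845, 0.8832] hp [0.3571, -0.284, 0.8334]
zdir [0.38, 0.009, -0.925] tilt 22.35 az 1.4 y [-0.071, 0.997, -0.019] gap 0.0853 F [-0.1, 0.4, 0.5] azp -40.2
```

```bash
cat > fit.py <<'E'
from h import *
from scipy.optimize import least_squares
C={n:[np.array(camera_params(n)[k]) for k in("intrinsics","R","t")] for n in("scene","top")}
def proj(n,X):
    K,R,t=C[n];c=K@(R@np.array(X,float).T+np.array(t)[:,None]);return (c[:2]/c[2]).T
def obj(pose,P):
    x,y,a=pose;P=np.array(P,float);c,s=np.cos(a),np.sin(a)
    return np.c_[x+c*P[:,0]-s*P[:,1],y+s*P[:,0]+c*P[:,1],P[:,2]]
def fit(ob,x0):
    f=lambda p:np.concatenate([(proj(n,obj(p,[P]))[0]-np.array(uv)) for n,P,uv in ob])
    r=least_squares(f,x0,loss='soft_l1');print(r.x.round(4),np.degrees(r.x[2]).round(2));print(f(r.x).reshape(-1,2).round(1).tolist());return r.x
E
cat > m1.py <<'E'
from fit import *
T=lambda u,v:(190+u/4,135+v/4); S=lambda u,v:(330+(u-400)/4,180+v/4)
print("stand");ob=[("top",(-.075,.095,.015),T(125,315)),("top",(-.075,-.095,.015),T(358,355)),("top",(.075,-.095,.015),T(395,180)),
("top",(-.024,.062,.072),T(155,245)),("top",(-.024,-.062,.072),T(318,270)),
("top",(.005,.1,.292),T(42,115)),("top",(.005,-.1,.292),T(348,166)),
("scene",(.075,-.095,.015),S(430,350)),("scene",(-.075,.095,.015),S(718,374)),("scene",(-.025,.1,.292),S(742,205)),("scene",(-.024,.062,.072),S(665,335)),("scene",(-.024,-.062,.072),S(537,253)),("scene",(.024,-.062,.072),S(497,289))]
sp=fit(ob,[.62,.2,-.15])
T=lambda u,v:(350+u/5,155+v/5); S=lambda u,v:(230+(u-400)/5,165+v/5)
print("rotor");ob=[("top",(0,.076,.082),T(85,187)),("top",(0,-.076,.082),T(327,161)),("scene",(0,-.076,.082),S(504,157)),("scene",(0,.076,.082),S(684,224)),("top",(.0,.018,.142),T(185,75)) if 0 else ("scene",(0,.076,.082),S(684,224)),]
rp=fit(ob,[.66,-.2,.1])
np.savez("pose.npz",s=sp,r=rp)
import cv2
def circ(r,y,n=40,zc=.082):
    t=np.linspace(0,2*np.pi,n);return [(r*np.cos(a),y,zc+r*np.sin(a)) for a in t]
ims=[]
for n in("top","scene"):
    im=cv2.imread(f"pics/{n}0.png");k=4;im=cv2.resize(im,None,fx=k,fy=k,interpolation=cv2.INTER_CUBIC)
    def pl(pose,P,c):
        q=((proj(n,obj(pose,P))+.5)*k-.5).astype(int);cv2.polylines(im,[q],False,c,1,cv2.LINE_AA)
    for y in(-.018,.018):pl(rp,circ(.06,y),(0,0,255))
    pl(rp,[(0,-.076,.082),(0,.076,.082)],(0,255,0))
    for z in(.27,.292):pl(sp,[(-.025,-.1,z),(.005,-.1,z),(.005,.1,z),(-.025,.1,z),(-.025,-.1,z)],(0,0,255))
    pl(sp,[(-.075,-.095,.015),(.075,-.095,.015),(.075,.095,.015),(-.075,.095,.015),(-.075,-.095,.015)],(0,255,0))
    for x in(-.024,.024):
        for y in(-.062,.062):pl(sp,[(x+.022*np.cos(a),y,.072+.022*np.sin(a)) for a in np.linspace(0,6.28,30)],(255,0,0))
    b=(lambda x,y:im[y*k:(y+100)*k,x*k:(x+100)*k])
    ims.append(np.hstack([b(190,135),b(345,150)] if n=="top" else [b(330,190),b(225,160)]))
cv2.imwrite("pics/ov1.png",ims[0]);cv2.imwrite("pics/ov2.png",ims[1])
E
python3 m1.py
```

```text
stand
[ 0.6273  0.204  -0.1219] -6.98
[[-0.8, -0.1], [-0.4, 0.3], [-0.6, -1.0], [1.6, -0.3], [0.6, 0.4], [-0.5, -1.0], [0.3, -0.4], [-0.9, -1.9], [0.6, -3.0], [1.0, -1.9], [-1.4, 1.3], [0.2, -0.0], [0.8, -0.1]]
rotor
[ 0.6543 -0.2216  0.1713] 9.82
[[-0.5, 0.4], [0.3, -0.0], [-0.7, -0.5], [0.1, 0.3], [0.1, 0.3]]
```

View pics/ov1.png

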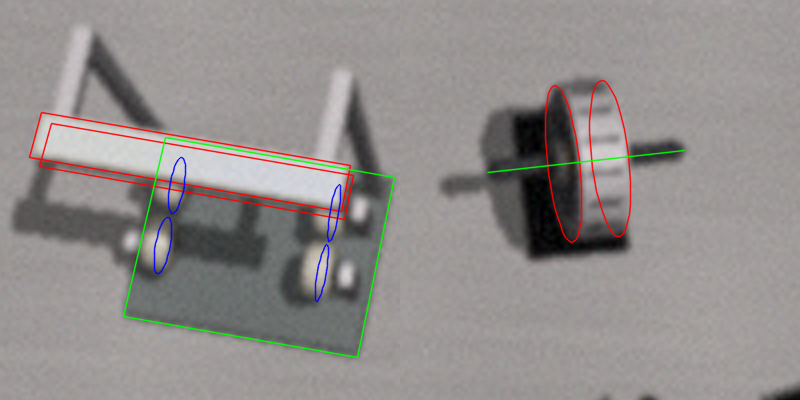

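View pics/ov2.png

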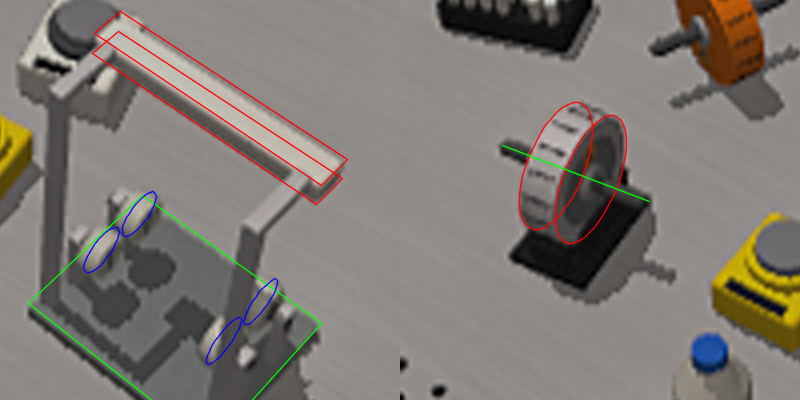

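```bash
cat >> m1.py <<'E'
print("separate")
T=lambda u,v:(190+u/4,135+v/4)
S=lambda u,v:(330+u/4,190+v/4)
fit([("top",(-.075,.095,.015),T(125,315)),("top",(-.075,-.095,.015),T(358,355)),("top",(.075,-.095,.015),T(393,178)),
("top",(.005,.1,.292),T(45,115)),("top",(.005,-.1,.292),T(348,165)),("top",(-.024,.062,.072),T(157,245)),("top",(-.024,-.062,.072),T(318,270))],[.62,.2,-.15])
fit([("scene",(.075,-.095,.015),S(30,307)),("scene",(-.075,.095,.015),S(318,332)),("scene",(-.025,.1,.292),S(343,165)),("scene",(-.024,-.062,.072),S(138,213)),("scene",(.024,-.062,.072),S(100,250)),("scene",(-.024,.062,.072),S(264,298)),("scene",(.024,.062,.072),S(222,340))],[.62,.2,-.15])
E
python3 m1.py|tail -5
python3 - <<'E'
import cv2,numpy as np
a=cv2.imread("pics/scene0.png");b=cv2.imread("pics/top0.png")
f=lambda i,x,y,w,h,k:cv2.resize(i[y:y+h,x:x+w],None,fx=k,fy=k,interpolation=cv2.INTER_CUBIC)
cv2.imwrite("pics/c_panel.png",np.hstack([f(b,295,230,50,60,8),f(a,325,180,50,60,8)]))
E
```

```text
separate
[ 0.6266  0.2038 -0.1165] -6.68
[[-0.7, 0.3], [-0.2, 0.3], [-0.1, -0.5], [-1.3, -0.5], [0.4, -0.1], [1.2, 0.0], [0.7, 0.5]]
[ 0.6295  0.2055 -0.1382] -7.92
[[-0.8, -1.0], [0.7, -1.3], [0.6, -0.7], [0.2, 0.5], [0.1, 0.1], [-1.2, 1.6], [-0.1, 0.7]]
```

View pics/c_panel.png

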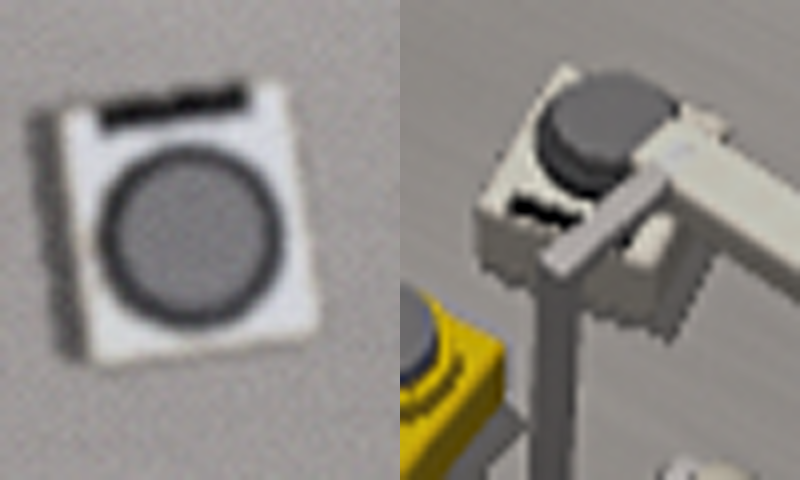

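```bash
cat > g1.py <<'E'
from h import *
s,R,p=st()
c=np.array([.6543,-.2216,.082]);a=np.radians(9.8)
ry=np.array([-np.sin(a),np.cos(a),0])
z=R[:,2];v=ry-(ry@z)*z;v/=np.linalg.norm(v)
print("turn about tool z deg",np.degrees(np.arctan2(-v@R[:,0],v@R[:,1])),"oop",np.degrees(np.arcsin(ry@z)))
for back in(.15,.0):
    tgt=c-z*(.042+.0539+back);print(back,tgt.round(3));go(R,tgt-p)
E
python3 g1.py
```

```text
t 8.1 q [1.35, 0.19, -0.85, 0.7, -0.07, 1.98, 2.14] p [0.3366, -0.2845, 0.8832] hp [0.3571, -0.284, 0.8334]
zdir [0.38, 0.009, -0.925] tilt 22.35 az 1.4 y [-0.071, 0.997, -0.019] gap 0.0853 F [-0.1, 0.4, 0.5] azp -40.2
turn about tool z deg -4.874860185580965 oop -3.186771643835819
0.15 [ 0.561 -0.224  0.309]
tool mm [6.8, 55.5, 616.5] len 619.0
0.0 [ 0.618 -0.222  0.171]
tool mm [6.8, 55.5, 766.5] len 768.5
```

Emit:
{"method": "arm_command", "body": {
  "steps": [
    [[1,5,46],-1,1],
    [[1,5,46],-1,1],
    [[1,5,46],-1,1],
    [[1,5,46],-1,1],
    [[1,5,46],-1,1],
    [[1,5,46],0,1],
    [[1,5,46],0,1],
    [[0,5,46],0,1],
    [[0,5,46],0,1],
    [[0,5,46],0,1]
  ]
}}

```text
clock: 9.1
position: [0.4991, -0.2303, 0.4505]
orientation: [[-0.913, -0.153, 0.379], [-0.161, 0.987, 0.01], [-0.376, -0.052, -0.925]]
wrist_force: [-0.1, -0.7, 0.1]
finger_gap: 0.0851
```

```bash
python3 g1.py
```

```text
t 9.1 q [1.14, 0.3, -0.87, 1.82, 0.13, 0.76, 1.99] p [0.4991, -0.2303, 0.4505] hp [0.5195, -0.2297, 0.4006]
zdir [0.379, 0.01, -0.925] tilt 22.28 az 1.6 y [-0.153, 0.987, -0.052] gap 0.0851 F [-0.1, -0.7, 0.1] azp -24.8
turn about tool z deg 0.20938552897474438 oop -3.1114977347078643
0.15 [ 0.561 -0.224  0.31 ]
tool mm [-4.7, 3.8, 154.0] len 154.1
0.0 [ 0.618 -0.223  0.171]
tool mm [-4.7, 3.8, 304.0] len 304.0
```

Emit:
{"method": "arm_command", "body": {
  "steps": [
    [[-1,1,30],0,1],
    [[-1,1,30],0,1],
    [[-1,1,30],0,1],
    [[-1,1,30],0,1],
    [[-1,0,30],0,1],
    [[0,0,30],0,1],
    [[0,0,20],0,1],
    [[0,0,10],0,1],
    [[0,0,0],0,1],
    [[0,0,0],0,1]
  ]
}}

```text
clock: 10.1
position: [0.5829, -0.2244, 0.2611]
orientation: [[-0.912, -0.153, 0.381], [-0.161, 0.987, 0.009], [-0.377, -0.053, -0.925]]
wrist_force: [0.7, 0.5, 0.6]
finger_gap: 0.0855
```

```bash
python3 g1.py
cat > look.py <<'E'
import sys,cv2,numpy as np
from station import *
tag=sys.argv[1];w=[int(v) for v in sys.argv[2:]]  # tx ty sx sy size
k=4;sz=100
ims=[]
for n,(x,y) in zip(("top","scene"),((w[0],w[1]),(w[2],w[3]))):
    im=capture(n)[:,:,::-1];cv2.imwrite(f"pics/{tag}_{n}.png",im)
    ims.append(cv2.resize(im[y:y+sz,x:x+sz],None,fx=k,fy=k,interpolation=cv2.INTER_CUBIC))
cv2.imwrite(f"pics/{tag}.png",np.hstack(ims))
E
python3 look.py g1 340 140 220 140
```

```text
t 10.1 q [0.76, 0.59, -0.55, 1.91, 0.46, 0.37, 1.68] p [0.5829, -0.2244, 0.2611] hp [0.6034, -0.2239, 0.2113]
zdir [0.381, 0.009, -0.925] tilt 22.38 az 1.4 y [-0.153, 0.987, -0.053] gap 0.0855 F [0.7, 0.5, 0.6] azp -21.1
turn about tool z deg 0.20427345549306553 oop -3.191035286186475
0.15 [ 0.561 -0.224  0.309]
tool mm [2.0, 1.3, -53.1] len 53.1
0.0 [ 0.618 -0.222  0.171]
tool mm [2.0, 1.3, 96.9] len 97.0
```

View pics/g1.png

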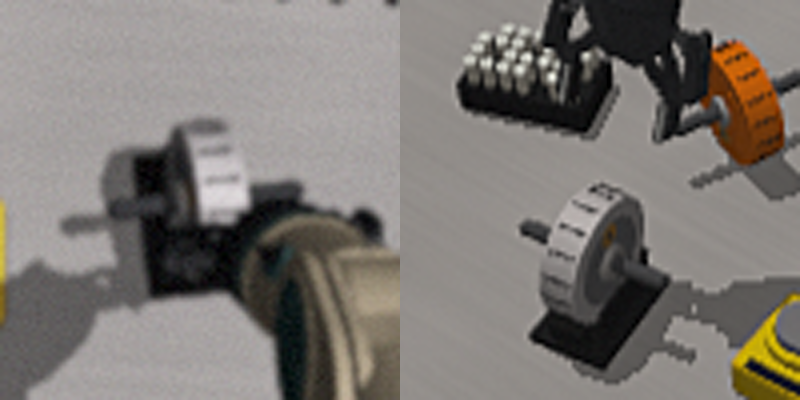

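Emit:
{"method": "arm_command", "body": {
  "steps": [
    [[1,1,15],0,1],
    [[1,0,15],0,1],
    [[0,0,15],0,1],
    [[0,0,10],0,1],
    [[0,0,0],0,1],
    [[0,0,0],0,1],
    [[0,0,0],0,1],
    [[0,0,0],0,1],
    [[0,0,0],0,1],
    [[0,0,0],0,1]
  ]
}}

```text
clock: 11.2
position: [0.6018, -0.2238, 0.2096]
orientation: [[-0.912, -0.152, 0.381], [-0.16, 0.987, 0.009], [-0.378, -0.053, -0.924]]
wrist_force: [-0.1, 0.6, 0.2]
finger_gap: 0.0856
```

```bash
python3 g1.py;python3 look.py g2 340 140 220 140
```

```text
t 11.2 q [0.67, 0.68, -0.45, 1.91, 0.53, 0.27, 1.61] p [0.6018, -0.2238, 0.2096] hp [0.6224, -0.2234, 0.1597]
zdir [0.381, 0.009, -0.924] tilt 22.41 az 1.3 y [-0.152, 0.987, -0.053] gap 0.0856 F [-0.1, 0.6, 0.2] azp -20.4
turn about tool z deg 0.16391256686834976 oop -3.2249568608747534
0.15 [ 0.561 -0.224  0.309]
tool mm [-0.0, 1.0, -108.0] len 108.0
0.0 [ 0.618 -0.222  0.171]
tool mm [-0.0, 1.0, 42.0] len 42.0
```

View pics/g2.png

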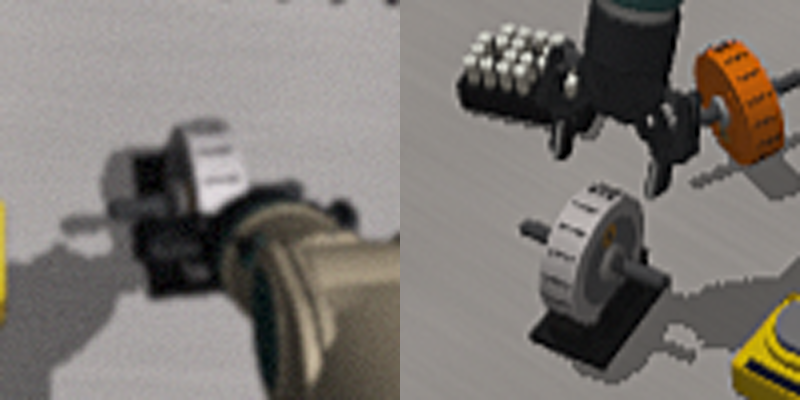

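Emit:
{"method": "arm_command", "body": {
  "steps": [
    [[0,1,10],0,1],
    [[0,0,10],0,1],
    [[0,0,10],0,1],
    [[0,0,8],0,1],
    [[0,0,4],0,1],
    [[0,0,0],0,1],
    [[0,0,0],0,1],
    [[0,0,0],0,1],
    [[0,0,0],0,1],
    [[0,0,0],0,1]
  ]
}}

```text
clock: 12.3
position: [0.6177, -0.2224, 0.1706]
orientation: [[-0.912, -0.152, 0.381], [-0.161, 0.987, 0.009], [-0.377, -0.053, -0.925]]
wrist_force: [0.3, 0.2, 0.7]
finger_gap: 0.0854
```

```bash
python3 g1.py;python3 look.py g3 340 140 220 140
```

```text
t 12.3 q [0.66, 0.76, -0.46, 1.89, 0.76, 0.24, 1.39] p [0.6177, -0.2224, 0.1706] hp [0.6383, -0.2219, 0.1207]
zdir [0.381, 0.009, -0.925] tilt 22.41 az 1.3 y [-0.152, 0.987, -0.053] gap 0.0854 F [0.3, 0.2, 0.7] azp -19.8
turn about tool z deg 0.17168515505548582 oop -3.2198803172942294
0.15 [ 0.561 -0.224  0.309]
tool mm [-0.1, -0.1, -150.1] len 150.1
0.0 [ 0.618 -0.222  0.171]
tool mm [-0.1, -0.1, -0.1] len 0.1
```

View pics/g3.png

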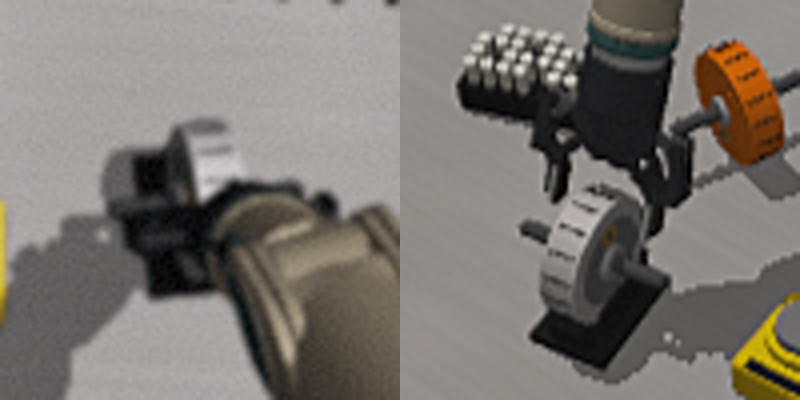

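Emit:
{"method": "arm_command", "body": {
  "steps": [
    [[0,0,0],0,0.3],
    [[0,0,0],0,0.2],
    [[0,0,0],0,0.1],
    [[0,0,0],0,0],
    [[0,0,0],0,-0.1],
    [[0,0,0],0,-0.2],
    [[0,0,0],0,-0.4],
    [[0,0,0],0,-1],
    [[0,0,0],0,-1],
    [[0,0,0],0,-1]
  ]
}}

```text
clock: 13.4
position: [0.6176, -0.2224, 0.1706]
orientation: [[-0.912, -0.152, 0.381], [-0.161, 0.987, 0.009], [-0.377, -0.053, -0.925]]
wrist_force: [-3.4, -0.1, 5.2]
finger_gap: 0.035
```

```bash
python3 g1.py;python3 look.py g4 340 140 220 140
```

```text
t 13.4 q [0.66, 0.76, -0.46, 1.89, 0.76, 0.24, 1.39] p [0.6176, -0.2224, 0.1706] hp [0.6381, -0.2219, 0.1208]
zdir [0.381, 0.009, -0.925] tilt 22.39 az 1.3 y [-0.152, 0.987, -0.053] gap 0.035 F [-3.4, -0.1, 5.2] azp -19.8
turn about tool z deg 0.1839519636736178 oop -3.222831076895918
0.15 [ 0.561 -0.224  0.309]
tool mm [-0.2, -0.1, -150.0] len 150.0
0.0 [ 0.618 -0.222  0.171]
tool mm [-0.2, -0.1, 0.0] len 0.2
```

View pics/g4.png

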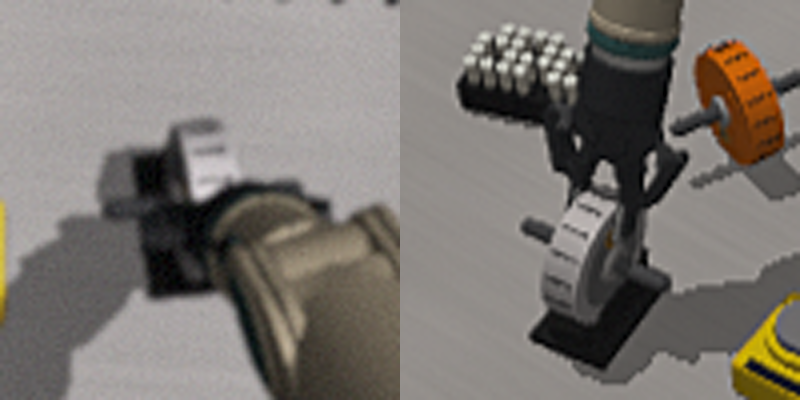

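```bash
cat > kin.py <<'E'
import numpy as np,itertools
from scipy.spatial.transform import Rotation as Ro
from scipy.optimize import least_squares
D=[([-1.214,.629,.038,1.518,-.027,.996,-.02],[.266,.592,.303],[-.001,-.002,-1],[.41,.912,-.002]),
([-.845,.2732,.1324,1.0129,-.0373,1.8566,.4201],[.3934,.3368,.7059],[.0006,.0007,-1],[.4102,.912,.0009]),
([-.9424,.2102,.2672,.8417,-.0637,1.9804,.4354],[.3626,.3119,.8001],[.0874,.0755,-.9933],[.4055,.9081,.1047]),
([-.9045,.0332,.4875,1.5239,-.0744,1.3974,.7355],[.4181,.1833,.6301],[.15,.1299,-.9801],[.3964,.9003,.1799]),
([1.35,.19,-.85,.70,-.07,1.98,2.14],[.3366,-.2845,.8832],[.38,.009,-.925],[-.071,.997,-.019]),
([1.14,.30,-.87,1.82,.13,.76,1.99],[.4991,-.2303,.4505],[.379,.01,-.925],[-.153,.987,-.052]),
([.76,.59,-.55,1.91,.46,.37,1.68],[.5829,-.2244,.2611],[.381,.009,-.925],[-.153,.987,-.053]),
([.66,.76,-.46,1.89,.76,.24,1.39],[.6177,-.2224,.1706],[.381,.009,-.925],[-.152,.987,-.053])]
def fk(q,P,S):
    h,a,b,c,o1,o3,o5,o7,e1,e2=P
    z=lambda t:Ro.from_euler('z',t).as_matrix();y=lambda t:Ro.from_euler('y',t).as_matrix()
    R=z(S[0]*q[0]+o1)@y(q[1]);p=np.array([0,0,h])
    R=R@z(S[1]*q[2]+o3);p=p+R@[e1,0,a]
    R=R@y(q[3]);R=R@z(S[2]*q[4]+o5);p=p+R@[e2,0,b]
    R=R@y(q[5]);R=R@z(S[3]*q[6]+o7);p=p+R[:,2]*c
    return p,R
def fitk():
    best=None
    for S in itertools.product((1,-1),repeat=4):
      for o7 in(0,1.5,3.1,-1.5):
        f=lambda P:np.concatenate([np.concatenate([fk(d[0],P,S)[0]-d[1],.3*(fk(d[0],P,S)[1][:,2]-d[2]),.3*(fk(d[0],P,S)[1][:,1]-d[3])]) for d in D])
        r=least_squares(f,[.32,.56,.38,.26,0,0,0,o7,0,0])
        if best is None or r.cost<best[0]:best=(r.cost,S,r.x,np.abs(f(r.x)).max())
    return best
if __name__=="__main__":
    b=fitk();print(b);np.savez("kin.npz",S=b[1],P=b[2])
E
python3 kin.py
```

```text
(np.float64(0.00015165413260283158), (-1, -1, -1, -1), array([ 0.32159694,  0.54529238,  0.38522747,  0.25464558, -0.05980338,
        0.0157207 ,  0.00183341,  1.52550519,  0.00500802, -0.00588218]), np.float64(0.005061982879090765))
```

```bash
cat > ik.py <<'E'
from kin import *
k=np.load("kin.npz");S=k["S"];P=k["P"]
lo=np.array([-3.06,-.37,-1.25,.18,-1.1,.23,-2.94]);hi=np.array([3.06,2.12,1.32,2.47,4.24,1.98,2.94])
def tgtR(th,az):
    z=np.array([np.sin(th)*np.cos(az),np.sin(th)*np.sin(az),-np.cos(th)]);y=np.array([-np.sin(az),np.cos(az),0]);return np.c_[np.cross(y,z),y,z]
def res(q,p,R):
    pp,RR=fk(q,P,S);return np.r_[(pp-p)*10,Ro.from_matrix(RR.T@R).as_rotvec()]
def ik(p,R,q0):
    r=least_squares(res,np.clip(q0,lo+1e-3,hi-1e-3),bounds=(lo,hi),args=(p,R));return r.x,np.abs(r.fun).max()
if __name__=="__main__":
    q0=np.array([.66,.76,-.46,1.89,.76,.24,1.39])
    rng=np.random.default_rng(0);az=np.radians(-7.3);c=np.array([.628,.2045,.09])
    for th in(22,28,32,35,38):
        R=tgtR(np.radians(th),az);p=c-R[:,2]*.0959;sol=[]
        for i in range(60):
            q,e=ik(p,R,q0 if i==0 else rng.uniform(lo,hi))
            if e<1e-3:sol.append(q.round(2).tolist())
        print(th,p.round(3),len(sol))
        for q in sol[:6]:print(q)
E
python3 ik.py
```

```text
22 [0.592 0.209 0.179] 37
[0.15, 0.96, -1.03, 1.92, 1.52, 0.98, -0.24]
[-0.8, 0.73, 0.5, 1.93, -0.53, 0.23, 1.48]
[-0.56, 0.68, 0.15, 1.93, 0.51, 0.23, 0.51]
[0.06, 0.85, -0.82, 1.92, 1.44, 0.79, -0.22]
[-0.98, 0.82, 0.79, 1.93, -1.07, 0.39, 1.95]
[0.12, 0.91, -0.95, 1.92, 1.49, 0.9, -0.24]
28 [0.583 0.21  0.175] 40
[-0.49, 0.67, 0.01, 2.01, 1.43, 0.26, -0.41]
[-0.49, 0.68, -0.0, 2.01, 1.43, 0.27, -0.41]
[-0.53, 0.67, 0.06, 2.01, 1.4, 0.23, -0.39]
[0.01, 0.83, -0.78, 2.0, 1.64, 0.8, -0.45]
[-0.29, 0.7, -0.29, 2.0, 1.53, 0.44, -0.46]
[-0.11, 0.76, -0.58, 2.0, 1.6, 0.64, -0.46]
32 [0.578 0.211 0.171] 37
[-0.55, 0.68, 0.06, 2.05, 1.81, 0.28, -0.82]
[-0.2, 0.74, -0.46, 2.05, 1.77, 0.61, -0.67]
[-0.15, 0.76, -0.55, 2.05, 1.77, 0.67, -0.65]
[0.09, 0.94, -0.98, 2.05, 1.81, 1.02, -0.55]
[-0.6, 0.68, 0.13, 2.05, 1.84, 0.24, -0.86]
[-0.6, 0.68, 0.12, 2.05, 1.83, 0.24, -0.86]
35 [0.573 0.211 0.169] 41
[-0.62, 0.69, 0.13, 2.09, 2.07, 0.3, -1.11]
[-0.52, 0.69, -0.02, 2.09, 1.98, 0.39, -1.0]
[-0.06, 0.83, -0.71, 2.09, 1.88, 0.84, -0.72]
[-1.13, 0.9, 0.9, 2.09, 4.22, 0.3, 2.82]
[-0.07, 0.82, -0.7, 2.09, 1.88, 0.83, -0.72]
[-0.1, 0.8, -0.65, 2.09, 1.88, 0.79, -0.74]
38 [0.569 0.212 0.166] 42
[-0.44, 0.71, -0.16, 2.12, 2.06, 0.54, -1.06]
[-0.2, 0.78, -0.51, 2.12, 1.98, 0.76, -0.89]
[-0.58, 0.71, 0.04, 2.12, 2.15, 0.43, -1.2]
[-0.08, 0.84, -0.71, 2.12, 1.96, 0.9, -0.81]
[-0.87, 0.75, 0.46, 2.11, 2.67, 0.23, -1.81]
[-0.74, 0.72, 0.28, 2.12, 2.35, 0.31, -1.45]
```

Emit:
{"method": "arm_command", "body": {
  "steps": [
    [[-4,0,-9],0,-1],
    [[-8,-1,-18],0,-1],
    [[-8,-1,-18],0,-1],
    [[-8,-1,-18],0,-1],
    [[-8,-1,-18],0,-1],
    [[0,0,-35],0,-1],
    [[0,0,-40],0,-1],
    [[0,0,-40],0,-1],
    [[0,0,-40],0,-1],
    [[0,0,-40],0,-1]
  ]
}}

```text
clock: 14.5
position: [0.5442, -0.2225, 0.4397]
orientation: [[-0.913, -0.153, 0.377], [-0.161, 0.987, 0.01], [-0.374, -0.051, -0.926]]
wrist_force: [0.9, -2.0, -4.4]
finger_gap: 0.0351
```

```bash
python3 -c "
from h import *
s,R,p=st();go(R,np.array([.40,-.25,.80])-p)";python3 look.py l1 340 140 220 100
```

```text
t 14.5 q [1.11, 0.41, -1.0, 1.76, 0.35, 0.79, 1.75] p [0.5442, -0.2225, 0.4397] hp [0.5645, -0.2219, 0.3897]
zdir [0.377, 0.01, -0.926] tilt 22.18 az 1.6 y [-0.153, 0.987, -0.051] gap 0.0351 F [0.9, -2.0, -4.4] azp -22.2
tool mm [1.3, -23.6, -388.4] len 389.1
```

View pics/l1.png

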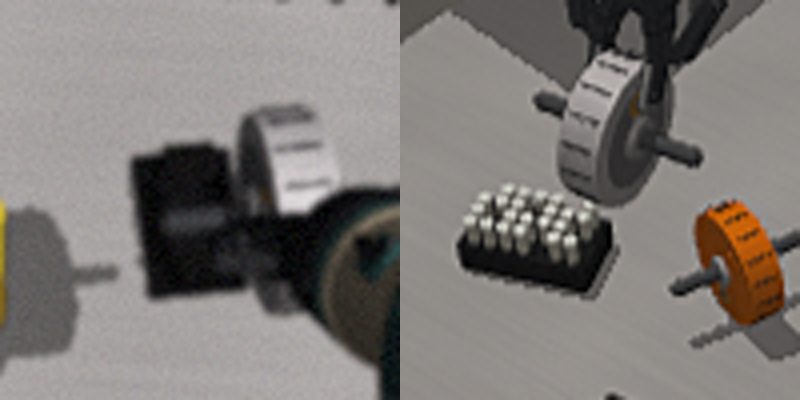

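The grasp held: the rotor hangs from the fingers at scene crop (630,130), and the cradle is empty. Next I'll go up to gain more tilt.

Emit:
{"method": "arm_command", "body": {
  "steps": [
    [[0,-3,-43],0,-1],
    [[0,-3,-43],0,-1],
    [[0,-3,-43],0,-1],
    [[0,-3,-43],0,-1],
    [[0,-3,-43],0,-1],
    [[0,-3,-43],0,-1],
    [[0,-3,-43],0,-1],
    [[0,-3,-43],0,-1],
    [[0,-3,-43],0,-1],
    [[0,0,0],0,-1]
  ]
}}

```text
clock: 15.6
position: [0.4025, -0.2543, 0.8018]
orientation: [[-0.911, -0.149, 0.385], [-0.159, 0.987, 0.005], [-0.381, -0.056, -0.923]]
wrist_force: [0.9, -0.6, -4.1]
finger_gap: 0.0353
```

```bash
python3 -c "
from h import *
s,R,p=st();print((R.T@[0,-15,40]).round())"
```

```text
t 15.6 q [1.52, 0.17, -1.16, 1.03, 0.0, 1.68, 2.12] p [0.4025, -0.2543, 0.8018] hp [0.4233, -0.254, 0.752]
zdir [0.385, 0.005, -0.923] tilt 22.66 az 0.8 y [-0.149, 0.987, -0.056] gap 0.0353 F [0.9, -0.6, -4.1] azp -32.3
[-13. -17. -37.]
```

Emit:
{"method": "arm_command", "body": {
  "steps": [
    [[-10,-10,-38],0,-1],
    [[-10,-10,-38],0,-1],
    [[-10,-10,-38],0,-1],
    [[-10,-10,-38],0,-1],
    [[-10,-10,-38],0,-1],
    [[-10,-10,-38],0,-1],
    [[-10,-10,-38],0,-1],
    [[0,0,0],0,-1],
    [[0,0,0],0,-1],
    [[0,0,0],0,-1]
  ]
}}

```text
clock: 16.6
position: [0.3667, -0.2781, 0.921]
orientation: [[-0.878, -0.125, 0.462], [-0.158, 0.987, -0.033], [-0.452, -0.102, -0.886]]
wrist_force: [-0.0, 0.5, -4.9]
finger_gap: 0.0351
```

```bash
python3 -c "
from h import *
s,R,p=st();print((R.T@[0,-15,40]).round())"
```

```text
t 16.6 q [1.11, 0.2, -0.63, 0.56, -0.09, 1.98, 2.18] p [0.3667, -0.2781, 0.921] hp [0.3916, -0.2799, 0.8732]
zdir [0.462, -0.033, -0.886] tilt 27.58 az -4.1 y [-0.125, 0.987, -0.102] gap 0.0351 F [-0.0, 0.5, -4.9] azp -37.2
[-16. -19. -35.]
```

Emit:
{"method": "arm_command", "body": {
  "steps": [
    [[-14,-7,-36],0,-1],
    [[-14,-7,-36],0,-1],
    [[-14,-7,-36],0,-1],
    [[-14,-7,-36],0,-1],
    [[0,0,0],0,-1],
    [[0,0,0],0,-1],
    [[0,0,0],0,-1],
    [[0,0,0],0,-1],
    [[0,0,0],0,-1],
    [[0,0,0],0,-1]
  ]
}}

```text
clock: 17.6
position: [0.3374, -0.2643, 0.9688]
orientation: [[-0.828, -0.091, 0.553], [-0.165, 0.983, -0.085], [-0.536, -0.161, -0.829]]
wrist_force: [0.4, -0.6, -5.0]
finger_gap: 0.0349
```

```bash
cat > s1.py <<'E'
from h import *
s,R,p=st()
a=np.radians(-7.3);sx=np.array([np.cos(a),np.sin(a),0]);sy=np.array([-np.sin(a),np.cos(a),0])
seat=np.array([.628,.2045,.09]);z=R[:,2]
v=sy-(sy@z)*z;v/=np.linalg.norm(v)
print("turn",np.degrees(np.arctan2(-v@R[:,0],v@R[:,1])).round(2),"oop",np.degrees(np.arcsin(sy@z)).round(2),"tilt in-plane",np.degrees(np.arctan2(z@sx,-z[2])).round(2))
c=p+z*.0959;d=c-seat;print("rotor rel seat (stand frame)",(d@sx).round(4),(d@sy).round(4),d[2].round(4))
import sys
for g in sys.argv[1:]:
    t=seat+np.array([sx,sy,[0,0,1]]).T@np.array(eval(g));print(g,t.round(3));go(R,t-c)
E
python3 s1.py "[-.2,0,.25]"
```

```text
t 17.6 q [1.25, 0.17, -0.76, 0.48, -0.1, 1.98, 2.17] p [0.3374, -0.2643, 0.9688] hp [0.3672, -0.2688, 0.9241]
zdir [0.553, -0.085, -0.829] tilt 34.02 az -8.7 y [-0.091, 0.983, -0.161] gap 0.0349 F [0.4, -0.6, -5.0] azp -38.1
turn 15.57 oop -0.78 tilt in-plane 34.02
rotor rel seat (stand frame) -0.175 -0.5032 0.7993
[-.2,0,.25] [0.43 0.23 0.34]
tool mm [179.3, 578.5, 434.5] len 745.3
```

Emit:
{"method": "arm_command", "body": {
  "steps": [
    [[0,0,0],7.8,-1],
    [[0,0,0],7.8,-1],
    [[21,33,28],0,-1],
    [[21,33,28],0,-1],
    [[21,33,28],0,-1],
    [[21,33,28],0,-1],
    [[21,33,28],0,-1],
    [[21,33,28],0,-1],
    [[21,33,28],0,-1],
    [[21,33,28],0,-1]
  ]
}}

```text
clock: 18.6
position: [0.353, -0.0407, 0.7258]
orientation: [[-0.825, 0.139, 0.547], [0.109, 0.99, -0.087], [-0.554, -0.012, -0.832]]
wrist_force: [1.1, -0.3, -4.7]
finger_gap: 0.0357
```

```bash
python3 s1.py "[-.2,0,.25]"
```

```text
t 18.6 q [0.99, -0.37, -0.51, 1.64, -0.36, 1.27, 1.9] p [0.353, -0.0407, 0.7258] hp [0.3825, -0.0454, 0.6809]
zdir [0.547, -0.087, -0.832] tilt 33.65 az -9.1 y [0.139, 0.99, -0.012] gap 0.0357 F [1.1, -0.3, -4.7] azp -6.6
turn -0.2 oop -0.98 tilt in-plane 33.63
rotor rel seat (stand frame) -0.1885 -0.2798 0.556
[-.2,0,.25] [0.43 0.23 0.34]
tool mm [180.0, 283.4, 243.5] len 414.7
```

```bash
python3 s1.py "[-.13,0,.2]"
python3 - <<'E'
from ik import *
from h import st
s,R,p=st();q=np.array(s["qpos"]);print(fk(q,P,S)[0]-p)
a=np.radians(-7.3);M=np.array([[np.cos(a),-np.sin(a),0],[np.sin(a),np.cos(a),0],[0,0,1]]);seat=np.array([.628,.2045,.09])
J=lambda q:np.c_[[ (res(q+1e-5*e,p0,R)-res(q,p0,R))/1e-5 for e in np.eye(7)]].T
W=[[-.13,0,.2],[-.13,0,.03],[0,0,.03],[0,0,0]]
cur=p.copy()
for w in W:
    t=seat+M@np.array(w)-R[:,2]*.0959
    n=int(np.linalg.norm(t-cur)/.01)+1
    for i in range(n):
        p0=cur+(t-cur)*(i+1)/n
        # damped LS steps w/ clipping
        for _ in range(5):
            e=res(q,p0,R);Jm=J(q);dq=-Jm.T@np.linalg.solve(Jm@Jm.T+1e-3*np.eye(6),e);q=np.clip(q+dq,lo,hi)
    cur=t;print(w,q.round(2),np.abs(res(q,p0,R)).max().round(4))
E
```

```text
t 18.6 q [0.99, -0.37, -0.51, 1.64, -0.36, 1.27, 1.9] p [0.353, -0.0407, 0.7258] hp [0.3825, -0.0454, 0.6809]
zdir [0.547, -0.087, -0.832] tilt 33.65 az -9.1 y [0.139, 0.99, -0.012] gap 0.0357 F [1.1, -0.3, -4.7] azp -6.6
turn -0.2 oop -0.98 tilt in-plane 33.63
rotor rel seat (stand frame) -0.1885 -0.2798 0.556
[-.13,0,.2] [0.499 0.221 0.29 ]
tool mm [149.4, 284.9, 323.9] len 456.5
t 18.6 q [0.99, -0.37, -0.51, 1.64, -0.36, 1.27, 1.9] p [0.353, -0.0407, 0.7258] hp [0.3825, -0.0454, 0.6809]
zdir [0.547, -0.087, -0.832] tilt 33.65 az -9.1 y [0.139, 0.99, -0.012] gap 0.0357 F [1.1, -0.3, -4.7] azp -6.6
[ 0.01371619 -0.00032915 -0.00504841]
[-0.13, 0, 0.2] [ 1.34 -0.37 -1.25  2.27 -0.33  0.32  1.15] 2.2505
[-0.13, 0, 0.03] [-0.92  0.57  0.28  2.3   1.99  0.31 -1.22] 0.0
[0, 0, 0.03] [-0.69  0.64  0.23  2.05  1.68  0.23 -0.72] 0.0262
[0, 0, 0] [-0.63  0.69  0.14  2.06  1.9   0.28 -0.95] 0.0
```

```bash
cat > sim.py <<'E'
from ik import *
from h import st
s,R0,p=st();qs=np.array(s["qpos"])
a=np.radians(-7.3);M=np.array([[np.cos(a),-np.sin(a),0],[np.sin(a),np.cos(a),0],[0,0,1]]);seat=np.array([.628,.2045,.09])
def sim(W,verbose=1):
    q=qs.copy();cur,R=fk(q,P,S)
    for w in W:
        t=seat+M@np.array(w)-R[:,2]*.0959
        n=int(np.linalg.norm(t-cur)/.02)+1;d=(t-cur)/n;mx=0
        for i in range(n):
            p0,_=cur+d,0
            for _ in range(15):
                e=res(q,p0,R);Jm=np.array([(res(q+1e-5*x,p0,R)-e)/1e-5 for x in np.eye(7)]).T
                free=np.ones(7,bool)
                for _k in range(4):
                    Jf=Jm*free;dq=-Jf.T@np.linalg.solve(Jf@Jf.T+1e-3*np.eye(6),e)
                    bad=free&(((q+dq)>hi)|((q+dq)<lo)&True)
                    if not bad.any():break
                    q=np.where(bad,np.clip(q+dq,lo,hi),q);free&=~bad
                q=np.clip(q+np.clip(dq,-.1,.1),lo,hi)
            mx=max(mx,np.abs(res(q,p0,R)[3:]).max());cur=fk(q,P,S)[0];R=fk(q,P,S)[1]
        print(w,q.round(2).tolist(),"max rot err",mx.round(3),"reach err",np.linalg.norm(cur-t).round(3))
if __name__=="__main__":
    E=[[-.13,0,.03],[0,0,.03],[0,0,0]]
    for A in([[-.13,0,.2]],[[-.05,-.25,.45],[-.13,0,.2]],[[0,-.2,.4],[0,0,.35],[-.13,0,.2]],[[-.13,-.25,.3],[-.13,0,.2]],[[-.1,-.28,.15],[-.13,0,.15]]):
        print("--");sim(A+E)
E
python3 sim.py
```

```text
t 18.6 q [0.99, -0.37, -0.51, 1.64, -0.36, 1.27, 1.9] p [0.353, -0.0407, 0.7258] hp [0.3825, -0.0454, 0.6809]
zdir [0.547, -0.087, -0.832] tilt 33.65 az -9.1 y [0.139, 0.99, -0.012] gap 0.0357 F [1.1, -0.3, -4.7] azp -6.6
--
[-0.13, 0, 0.2] [1.01, -0.37, -1.25, 2.31, -1.1, 0.41, 2.12] max rot err 0.069 reach err 0.088
[-0.13, 0, 0.03] [0.1, 0.75, -0.91, 2.46, 2.29, 0.77, -1.09] max rot err 0.095 reach err 0.015
[0, 0, 0.03] [0.19, 0.75, -0.73, 2.15, 2.21, 0.43, -0.77] max rot err 0.0 reach err 0.0
[0, 0, 0] [0.2, 0.83, -0.76, 2.16, 2.3, 0.5, -0.81] max rot err 0.0 reach err 0.0
--
[-0.05, -0.25, 0.45] [1.18, -0.14, -1.06, 1.73, -0.11, 0.9, 1.57] max rot err 0.0 reach err 0.0
[-0.13, 0, 0.2] [0.04, 0.38, -1.02, 2.12, 1.18, 0.91, -0.29] max rot err 0.0 reach err 0.0
[-0.13, 0, 0.03] [-0.19, 0.72, -0.8, 2.29, 1.72, 0.96, -0.88] max rot err 0.0 reach err 0.0
[0, 0, 0.03] [-0.06, 0.78, -0.75, 2.03, 1.69, 0.86, -0.55] max rot err 0.0 reach err 0.0
[0, 0, 0] [-0.07, 0.83, -0.72, 2.05, 1.77, 0.87, -0.62] max rot err 0.0 reach err 0.0
--
[0, -0.2, 0.4] [0.88, 0.15, -1.19, 1.74, 0.5, 0.86, 0.9
[... 686 characters left out ...]
 0.73, -0.83, 2.29, 1.72, 0.98, -0.87] max rot err 0.0 reach err 0.0
[0, 0, 0.03] [-0.04, 0.79, -0.77, 2.03, 1.69, 0.88, -0.54] max rot err 0.0 reach err 0.0
[0, 0, 0] [-0.06, 0.84, -0.75, 2.05, 1.77, 0.89, -0.62] max rot err 0.0 reach err 0.0
--
[-0.1, -0.28, 0.15] [0.62, 0.22, -0.68, 2.4, 1.64, 0.23, -0.15] max rot err 0.0 reach err 0.0
[-0.13, 0, 0.15] [-0.09, 0.43, -0.87, 2.18, 1.32, 0.85, -0.45] max rot err 0.0 reach err 0.0
[-0.13, 0, 0.03] [-0.22, 0.69, -0.74, 2.29, 1.72, 0.91, -0.88] max rot err 0.0 reach err 0.0
[0, 0, 0.03] [-0.1, 0.75, -0.68, 2.04, 1.68, 0.81, -0.55] max rot err 0.0 reach err 0.0
[0, 0, 0] [-0.11, 0.81, -0.66, 2.05, 1.76, 0.82, -0.64] max rot err 0.0 reach err 0.0
```

```bash
python3 s1.py "[0,-.2,.4]" | tail -2; python3 -c "
from sim import *
sim([[0,-.2,.4],[-.08,-.02,.33],[-.13,0,.2],[-.13,0,.03],[0,0,.03]])"|tail -5
```

```text
[0,-.2,.4] [0.603 0.006 0.49 ]
tool mm [-70.3, 84.0, 232.9] len 257.3
[0, -0.2, 0.4] [0.88, 0.15, -1.19, 1.74, 0.5, 0.86, 0.93] max rot err 0.0 reach err 0.0
[-0.08, -0.02, 0.33] [0.28, 0.24, -1.1, 1.86, 0.85, 0.98, 0.24] max rot err 0.0 reach err 0.0
[-0.13, 0, 0.2] [0.01, 0.36, -0.97, 2.12, 1.17, 0.88, -0.27] max rot err 0.0 reach err 0.0
[-0.13, 0, 0.03] [-0.21, 0.7, -0.76, 2.29, 1.72, 0.93, -0.88] max rot err 0.0 reach err 0.0
[0, 0, 0.03] [-0.08, 0.76, -0.7, 2.04, 1.68, 0.82, -0.55] max rot err 0.0 reach err 0.0
```

Emit:
{"method": "arm_command", "body": {
  "steps": [
    [[-10,12,33],0,-1],
    [[-10,12,33],0,-1],
    [[-10,12,33],0,-1],
    [[-10,12,33],0,-1],
    [[-10,12,33],0,-1],
    [[-10,12,33],0,-1],
    [[-10,12,33],0,-1],
    [[0,0,0],0,-1],
    [[0,0,0],0,-1],
    [[0,0,0],0,-1]
  ]
}}

```text
clock: 19.6
position: [0.5308, 0.0075, 0.5847]
orientation: [[-0.83, 0.141, 0.54], [0.11, 0.99, -0.09], [-0.547, -0.015, -0.837]]
wrist_force: [0.4, 0.1, -3.7]
finger_gap: 0.0355
```

```bash
python3 s1.py "[-.08,-.02,.33]" "[-.13,0,.2]"
```

```text
t 19.6 q [1.0, 0.08, -1.23, 1.74, 0.37, 0.85, 1.05] p [0.5308, 0.0075, 0.5847] hp [0.5599, 0.0027, 0.5396]
zdir [0.54, -0.09, -0.837] tilt 33.17 az -9.4 y [0.141, 0.99, -0.015] gap 0.0355 F [0.4, 0.1, -3.7] azp 0.8
turn -0.23 oop -1.16 tilt in-plane 33.15
rotor rel seat (stand frame) -0.0189 -0.2097 0.4145
[-.08,-.02,.33] [0.546 0.195 0.42 ]
tool mm [98.1, 190.0, 33.4] len 216.4
[-.13,0,.2] [0.499 0.221 0.29 ]
tool mm [211.1, 211.2, 114.5] len 319.8
```

Emit:
{"method": "arm_command", "body": {
  "steps": [
    [[20,38,7],0,-1],
    [[20,38,7],0,-1],
    [[20,38,7],0,-1],
    [[20,38,7],0,-1],
    [[20,38,7],0,-1],
    [[22,4,16],0,-1],
    [[22,4,16],0,-1],
    [[22,4,16],0,-1],
    [[22,4,16],0,-1],
    [[22,4,16],0,-1]
  ]
}}

```text
clock: 20.6
position: [0.4488, 0.2273, 0.3712]
orientation: [[-0.828, 0.145, 0.541], [0.115, 0.989, -0.089], [-0.549, -0.012, -0.836]]
wrist_force: [0.2, -0.6, -4.3]
finger_gap: 0.0353
```

```bash
python3 s1.py "[-.13,0,.2]" "[-.13,0,.03]"; python3 look.py p1 190 130 330 170
```

```text
t 20.6 q [0.02, 0.37, -1.04, 2.14, 1.17, 0.93, -0.33] p [0.4488, 0.2273, 0.3712] hp [0.478, 0.2225, 0.3261]
zdir [0.541, -0.089, -0.836] tilt 33.27 az -9.3 y [0.145, 0.989, -0.012] gap 0.0353 F [0.2, -0.6, -4.3] azp 26.9
turn -0.5 oop -1.12 tilt in-plane 33.26
rotor rel seat (stand frame) -0.1281 -0.002 0.201
[-.13,0,.2] [0.499 0.221 0.29 ]
tool mm [2.2, 2.0, -0.3] len 3.0
[-.13,0,.03] [0.499 0.221 0.12 ]
tool mm [95.4, 4.0, 141.9] len 171.0
```

View pics/p1.png

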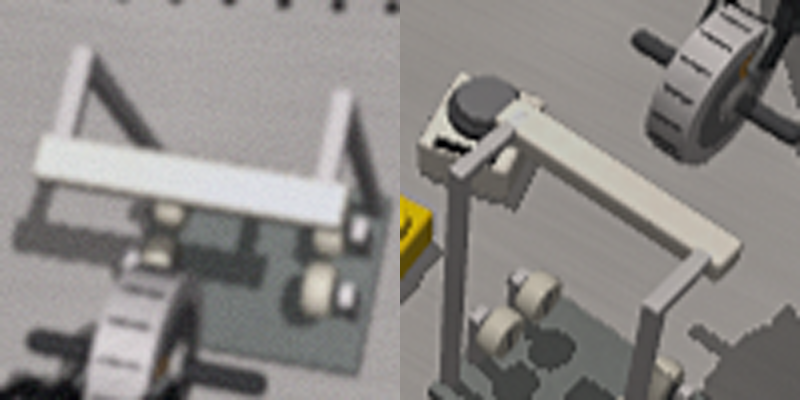

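```bash
cat > ov.py <<'E'
import sys,cv2
from fit import *
tag=sys.argv[1];w=[int(v) for v in sys.argv[2:6]]
s,R,p=st();c=p+R[:,2]*.0959;k=4;ims=[]
for n,(x,y) in zip(("top","scene"),((w[0],w[1]),(w[2],w[3]))):
    im=cv2.resize(cv2.imread(f"pics/{tag}_{n}.png"),None,fx=k,fy=k,interpolation=cv2.INTER_CUBIC)
    def pl(X,col):
        q=((proj(n,X)+.5)*k-.5).astype(int);cv2.polylines(im,[q],False,col,1,cv2.LINE_AA)
    t=np.linspace(0,6.29,50)
    for yy in(-.018,.018):pl(c+R[:,1]*yy+.06*(np.cos(t)[:,None]*R[:,0]+np.sin(t)[:,None]*R[:,2]),(0,0,255))
    pl(np.array([c-R[:,1]*.076,c+R[:,1]*.076]),(0,255,0))
    ims.append(im[y*k:(y+100)*k,x*k:(x+100)*k])
cv2.imwrite(f"pics/{tag}_ov.png",np.hstack(ims))
E
python3 ov.py p1 190 160 380 150
```

```text
t 20.7 q [0.02, 0.37, -1.04, 2.14, 1.17, 0.93, -0.33] p [0.4471, 0.227, 0.3689] hp [0.476, 0.2221, 0.3237]
zdir [0.536, -0.09, -0.839] tilt 32.95 az -9.5 y [0.141, 0.99, -0.016] gap 0.035 F [-1.0, -1.0, -4.1] azp 26.9
```

View pics/p1_ov.png

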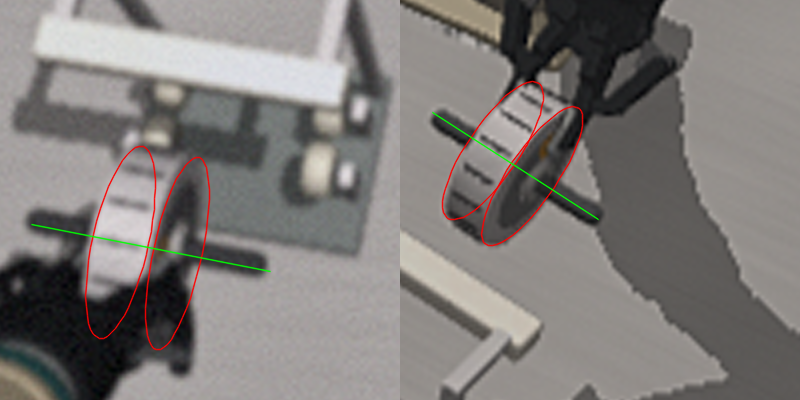

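Emit:
{"method": "arm_command", "body": {
  "steps": [
    [[19,1,28],0,-1],
    [[19,1,28],0,-1],
    [[19,1,28],0,-1],
    [[19,1,28],0,-1],
    [[19,1,28],0,-1],
    [[0,0,0],1,-1],
    [[0,0,0],0,-1],
    [[0,0,0],0,-1],
    [[0,0,0],0,-1],
    [[0,0,0],0,-1]
  ]
}}

```text
clock: 21.7
position: [0.4468, 0.2307, 0.2027]
orientation: [[-0.826, 0.157, 0.542], [0.129, 0.988, -0.089], [-0.549, -0.003, -0.836]]
wrist_force: [-0.3, -0.4, -4.1]
finger_gap: 0.0353
```

```bash
python3 s1.py "[-.0,0,.03]"; python3 look.py p2 190 150 340 170;python3 ov.py p2 190 150 360 190
```

```text
t 21.7 q [-0.2, 0.72, -0.87, 2.32, 1.69, 1.01, -0.95] p [0.4468, 0.2307, 0.2027] hp [0.476, 0.2259, 0.1577]
zdir [0.542, -0.089, -0.836] tilt 33.3 az -9.3 y [0.157, 0.988, -0.003] gap 0.0353 F [-0.3, -0.4, -4.1] azp 27.3
turn -1.33 oop -1.11 tilt in-plane 33.29
rotor rel seat (stand frame) -0.1304 0.0011 0.0326
[-.0,0,.03] [0.628 0.204 0.12 ]
tool mm [-107.6, 2.8, 73.7] len 130.5
t 21.8 q [-0.2, 0.72, -0.87, 2.32, 1.69, 1.01, -0.95] p [0.4465, 0.2306, 0.2019] hp [0.4756, 0.2258, 0.1569]
zdir [0.541, -0.089, -0.836] tilt 33.24 az -9.4 y [0.156, 0.988, -0.004] gap 0.0352 F [0.0, 0.9, -4.2] azp 27.3
```

View pics/p2_ov.png

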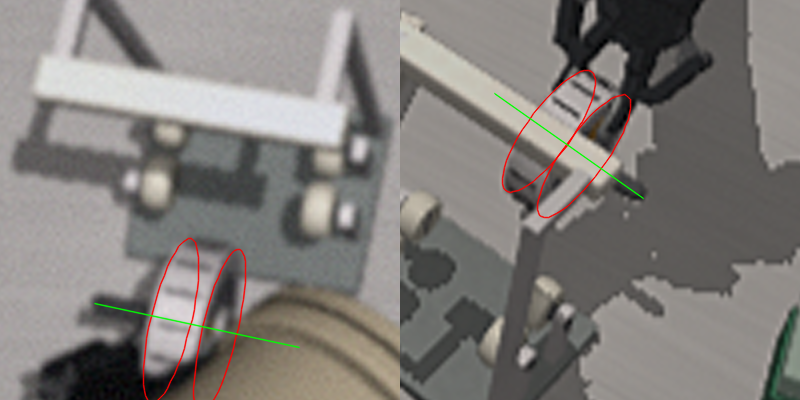

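Emit:
{"method": "arm_command", "body": {
  "steps": [
    [[0,-2,0],-1,-1],
    [[-14,-1,10],0,-1],
    [[-16,0,11],0,-1],
    [[-16,0,11],0,-1],
    [[-16,0,11],0,-1],
    [[-16,0,11],0,-1],
    [[-16,0,11],0,-1],
    [[-8,0,5],0,-1],
    [[0,0,0],0,-1],
    [[0,0,0],0,-1]
  ]
}}

```text
clock: 22.8
position: [0.567, 0.2103, 0.1977]
orientation: [[-0.831, 0.141, 0.538], [0.11, 0.99, -0.089], [-0.545, -0.015, -0.838]]
wrist_force: [0.2, -0.1, -4.3]
finger_gap: 0.0346
```

```bash
python3 s1.py "[-.0,0,.03]" "[0,0,.0]"; python3 look.py p3 190 130 340 170;python3 ov.py p3 190 130 330 200
```

```text
t 22.8 q [-0.05, 0.77, -0.79, 2.1, 1.7, 0.89, -0.62] p [0.567, 0.2103, 0.1977] hp [0.596, 0.2055, 0.1525]
zdir [0.538, -0.089, -0.838] tilt 33.06 az -9.4 y [0.141, 0.99, -0.015] gap 0.0346 F [0.2, -0.1, -4.3] azp 20.3
turn -0.19 oop -1.14 tilt in-plane 33.04
rotor rel seat (stand frame) -0.009 -0.004 0.0273
[-.0,0,.03] [0.628 0.204 0.12 ]
tool mm [-9.0, 4.0, 2.6] len 10.2
[0,0,.0] [0.628 0.204 0.09 ]
tool mm [7.4, 4.5, 27.7] len 29.0
t 22.9 q [-0.05, 0.77, -0.79, 2.1, 1.7, 0.89, -0.62] p [0.5668, 0.2106, 0.1979] hp [0.5959, 0.2058, 0.1527]
zdir [0.538, -0.089, -0.838] tilt 33.08 az -9.3 y [0.14, 0.99, -0.015] gap 0.0357 F [-1.1, -0.1, -4.5] azp 20.4
```

View pics/p3_ov.png

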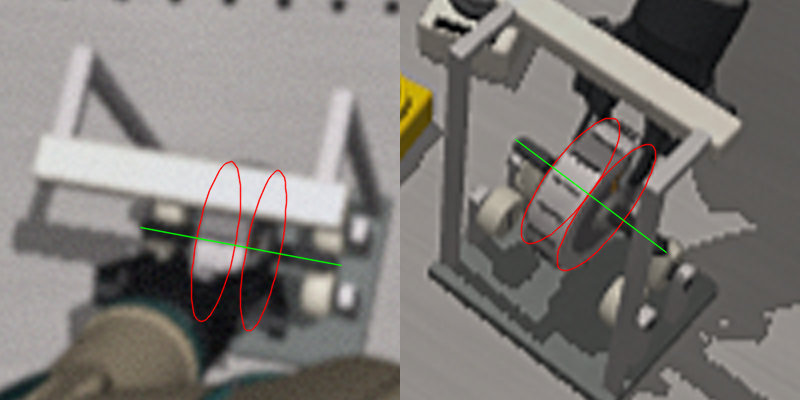

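Emit:
{"method": "arm_command", "body": {
  "steps": [
    [[-4,1,3],0,-1],
    [[-4,1,2],0,-1],
    [[3,0,4],0,-1],
    [[3,0,4],0,-1],
    [[3,0,4],0,-1],
    [[1,0,2],0,-1],
    [[1,0,2],0,-1],
    [[0,0,0],0,-1],
    [[0,0,0],0,-1],
    [[0,0,0],0,-1]
  ]
}}

```text
clock: 23.9
position: [0.5773, 0.2106, 0.179]
orientation: [[-0.83, 0.142, 0.54], [0.111, 0.99, -0.089], [-0.547, -0.015, -0.837]]
wrist_force: [0.8, 0.4, -4.3]
finger_gap: 0.0354
```

```bash
python3 s1.py "[0,0,.0]"; python3 look.py p4 190 130 340 170;python3 ov.py p4 190 130 330 200
```

```text
t 23.9 q [-0.06, 0.81, -0.78, 2.09, 1.75, 0.9, -0.65] p [0.5773, 0.2106, 0.179] hp [0.6063, 0.2058, 0.1339]
zdir [0.54, -0.089, -0.837] tilt 33.16 az -9.4 y [0.142, 0.99, -0.015] gap 0.0354 F [0.8, 0.4, -4.3] azp 20.0
turn -0.25 oop -1.15 tilt in-plane 33.14
rotor rel seat (stand frame) 0.0013 -0.0024 0.0087
[0,0,.0] [0.628 0.204 0.09 ]
tool mm [5.9, 2.5, 6.5] len 9.1
t 24.0 q [-0.06, 0.81, -0.78, 2.09, 1.75, 0.9, -0.65] p [0.5772, 0.2105, 0.179] hp [0.6063, 0.2057, 0.1339]
zdir [0.54, -0.09, -0.837] tilt 33.16 az -9.4 y [0.142, 0.99, -0.015] gap 0.0353 F [0.5, -0.6, -5.5] azp 20.0
```

View pics/p4_ov.png

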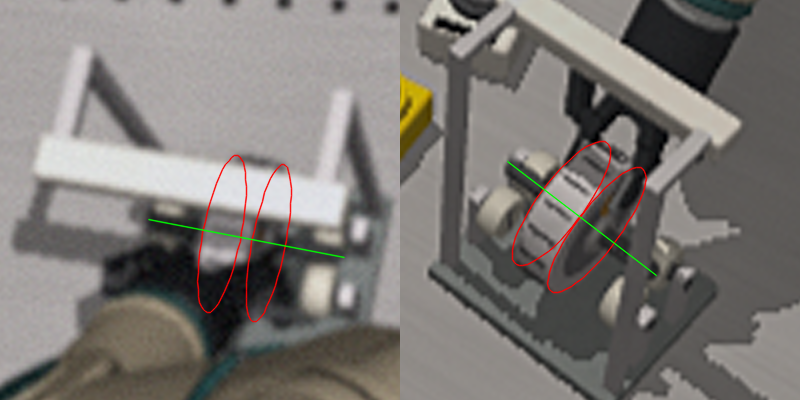

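Emit:
{"method": "arm_command", "body": {
  "steps": [
    [[0.5,0,0.8],0,-1],
    [[0.5,0,0.8],0,-1],
    [[0.5,0,0.8],0,-1],
    [[0.5,0,0.8],0,-1],
    [[0.5,0,0.8],0,-1],
    [[0.5,0,0.8],0,-1],
    [[0,0,0],0,-1],
    [[0,0,0],0,-1],
    [[0,0,0],0,-1],
    [[0,0,0],0,-1]
  ]
}}

```text
clock: 25.0
position: [0.5773, 0.2104, 0.1732]
orientation: [[-0.83, 0.142, 0.539], [0.111, 0.99, -0.09], [-0.547, -0.015, -0.837]]
wrist_force: [-0.1, -0.1, -4.4]
finger_gap: 0.0353
```

```bash
python3 s1.py "[0,0,.0]"
```

```text
t 25.0 q [-0.06, 0.82, -0.77, 2.09, 1.76, 0.9, -0.66] p [0.5773, 0.2104, 0.1732] hp [0.6064, 0.2056, 0.1281]
zdir [0.539, -0.09, -0.837] tilt 33.15 az -9.4 y [0.142, 0.99, -0.015] gap 0.0353 F [-0.1, -0.1, -4.4] azp 20.0
turn -0.24 oop -1.16 tilt in-plane 33.13
rotor rel seat (stand frame) 0.0014 -0.0025 0.0029
[0,0,.0] [0.628 0.204 0.09 ]
tool mm [2.7, 2.5, 1.6] len 4.1
```

No contact yet, 2.9 mm above the nominal seat. I'll keep going slowly.

Emit:
{"method": "arm_command", "body": {
  "steps": [
    [[0.5,0,0.8],0,-1],
    [[0.5,0,0.8],0,-1],
    [[0.5,0,0.8],0,-1],
    [[0,0,0],0,-1],
    [[0,0,0],0,-1],
    [[0,0,0],0,-1],
    [[0,0,0],0,-1],
    [[0,0,0],0,-1],
    [[0,0,0],0,-1],
    [[0,0,0],0,-1]
  ]
}}

```text
clock: 26.0
position: [0.5768, 0.2105, 0.1707]
orientation: [[-0.83, 0.14, 0.54], [0.109, 0.99, -0.089], [-0.547, -0.015, -0.837]]
wrist_force: [-4.8, -2.7, 2.0]
finger_gap: 0.0353
```

```bash
python3 s1.py "[0,0,.0]"; python3 look.py p5 190 130 340 170;python3 ov.py p5 190 130 330 200
```

```text
t 26.0 q [-0.06, 0.83, -0.77, 2.09, 1.77, 0.9, -0.67] p [0.5768, 0.2105, 0.1707] hp [0.6059, 0.2057, 0.1256]
zdir [0.54, -0.089, -0.837] tilt 33.16 az -9.4 y [0.14, 0.99, -0.015] gap 0.0353 F [-4.8, -2.7, 2.0] azp 20.1
turn -0.16 oop -1.15 tilt in-plane 33.14
rotor rel seat (stand frame) 0.0009 -0.0025 0.0004
[0,0,.0] [0.628 0.204 0.09 ]
tool mm [1.0, 2.5, -0.2] len 2.6
t 26.1 q [-0.06, 0.83, -0.77, 2.09, 1.77, 0.9, -0.67] p [0.5768, 0.2105, 0.1707] hp [0.6059, 0.2057, 0.1255]
zdir [0.54, -0.089, -0.837] tilt 33.16 az -9.4 y [0.14, 0.99, -0.015] gap 0.0355 F [-5.1, -1.8, 2.0] azp 20.0
```

View pics/p5_ov.png

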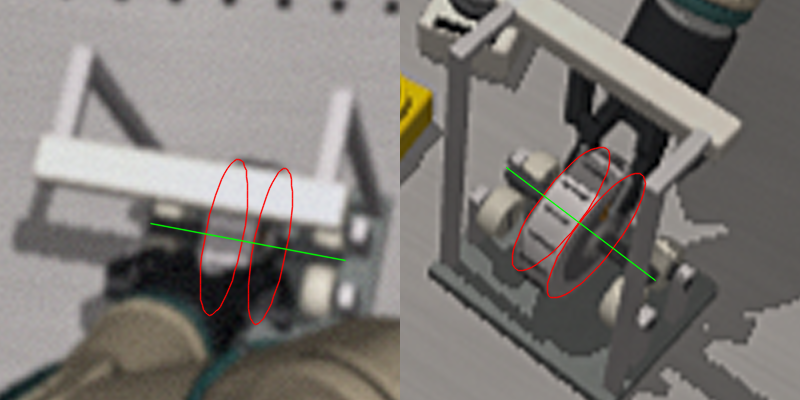

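Emit:
{"method": "arm_command", "body": {
  "steps": [
    [[0.7,0,-0.3],0,-1],
    [[0.7,0,0.3],0,-1],
    [[0,0,0],0,-1],
    [[0,0,0],0,-1],
    [[0,0,0],0,-1],
    [[0,0,0],0,-1],
    [[0,0,0],0,-1],
    [[0,0,0],0,-1],
    [[0,0,0],0,-1],
    [[0,0,0],0,-1]
  ]
}}

```text
clock: 27.1
position: [0.5765, 0.2106, 0.1703]
orientation: [[-0.829, 0.141, 0.541], [0.109, 0.99, -0.09], [-0.548, -0.015, -0.836]]
wrist_force: [-4.1, -1.8, 5.4]
finger_gap: 0.0352
```

```bash
python3 s1.py "[0,0,.0]"
```

```text
t 27.1 q [-0.06, 0.83, -0.77, 2.09, 1.77, 0.9, -0.67] p [0.5765, 0.2106, 0.1703] hp [0.6057, 0.2057, 0.1253]
zdir [0.541, -0.09, -0.836] tilt 33.26 az -9.4 y [0.141, 0.99, -0.015] gap 0.0352 F [-4.1, -1.8, 5.4] azp 20.1
turn -0.18 oop -1.16 tilt in-plane 33.25
rotor rel seat (stand frame) 0.0007 -0.0025 0.0002
[0,0,.0] [0.628 0.204 0.09 ]
tool mm [0.7, 2.4, -0.3] len 2.6
```

Emit:
{"method": "arm_command", "body": {
  "steps": [
    [[0,0,0],0,-0.1],
    [[0,0,0],0,-0.05],
    [[0,0,0],0,0],
    [[0,0,0],0,0.1],
    [[0,0,0],0,0.2],
    [[0,0,0],0,0.3],
    [[0,0,0],0,0.4],
    [[0,0,0],0,0.4],
    [[0,0,0],0,0.4],
    [[0,0,0],0,0.4]
  ]
}}

```text
clock: 28.1
position: [0.5761, 0.2105, 0.1695]
orientation: [[-0.83, 0.142, 0.539], [0.111, 0.99, -0.09], [-0.547, -0.015, -0.837]]
wrist_force: [-0.4, -0.1, -0.1]
finger_gap: 0.0603
```

```bash
python3 s1.py; python3 look.py r1 190 130 340 170;python3 ov.py r1 190 130 330 200
```

```text
t 28.1 q [-0.06, 0.83, -0.77, 2.09, 1.77, 0.9, -0.67] p [0.5761, 0.2105, 0.1695] hp [0.6052, 0.2056, 0.1244]
zdir [0.539, -0.09, -0.837] tilt 33.14 az -9.4 y [0.142, 0.99, -0.015] gap 0.0603 F [-0.4, -0.1, -0.1] azp 20.1
turn -0.24 oop -1.17 tilt in-plane 33.12
rotor rel seat (stand frame) 0.0002 -0.0026 -0.0008
t 28.2 q [-0.06, 0.83, -0.77, 2.09, 1.77, 0.9, -0.67] p [0.5761, 0.2105, 0.1695] hp [0.6052, 0.2057, 0.1244]
zdir [0.539, -0.09, -0.837] tilt 33.14 az -9.4 y [0.142, 0.99, -0.015] gap 0.0596 F [-0.3, 0.5, -0.2] azp 20.1
```

View pics/r1_ov.png

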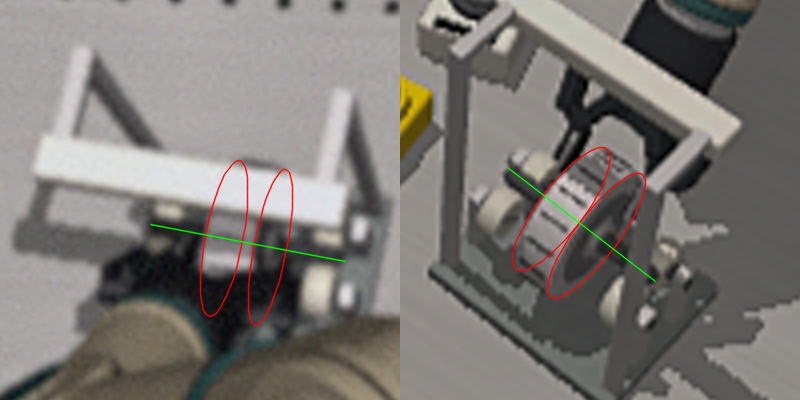

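Emit:
{"method": "arm_command", "body": {
  "steps": [
    [[0,0,-5],0,0.4],
    [[0,0,-10],0,0.4],
    [[0,0,-15],0,0.4],
    [[0,0,-20],0,0.4],
    [[0,0,-25],0,0.4],
    [[0,0,-25],0,0.4],
    [[0,0,-25],0,0.4],
    [[0,0,-25],0,0],
    [[0,0,-15],0,-0.5],
    [[0,0,0],0,-1]
  ]
}}

```text
clock: 29.2
position: [0.4863, 0.2266, 0.3102]
orientation: [[-0.828, 0.139, 0.543], [0.109, 0.99, -0.087], [-0.55, -0.013, -0.835]]
wrist_force: [-0.4, -0.1, 0.3]
finger_gap: 0.0165
```

```bash
cat > b1.py <<'E'
from fit import *
K,R,t=C["top"];r=R.T@np.linalg.solve(K,[318.75,259.5,1]);o=-R.T@t;b=o+r*(.069-o[2])/r[2];print("button",b.round(4))
for n in("top","scene"):print(n,proj(n,[b]))
s,Rt,p=st();tip=p+Rt[:,2]*.073
print("tip",tip.round(4))
import sys
for g in (.06,.005,-.008):
    print(g);go(Rt,b+[0,0,g]-tip)
E
python3 b1.py; python3 look.py r2 190 130 330 190
```

```text
button [ 0.4335 -0.012   0.069 ]
top [[318.75 259.5 ]]
scene [[351.63765415 193.44833631]]
t 29.2 q [-0.06, 0.5, -0.92, 2.16, 1.37, 0.89, -0.47] p [0.4863, 0.2266, 0.3102] hp [0.5156, 0.2219, 0.2652]
zdir [0.543, -0.087, -0.835] tilt 33.35 az -9.1 y [0.139, 0.99, -0.013] gap 0.0165 F [-0.4, -0.1, 0.3] azp 25.0
tip [0.5259 0.2202 0.2492]
0.06
tool mm [117.3, -241.3, 70.5] len 277.4
0.005
tool mm [147.5, -240.6, 116.4] len 305.3
-0.008
tool mm [154.6, -240.4, 127.3] len 312.9
```

View pics/r2.png

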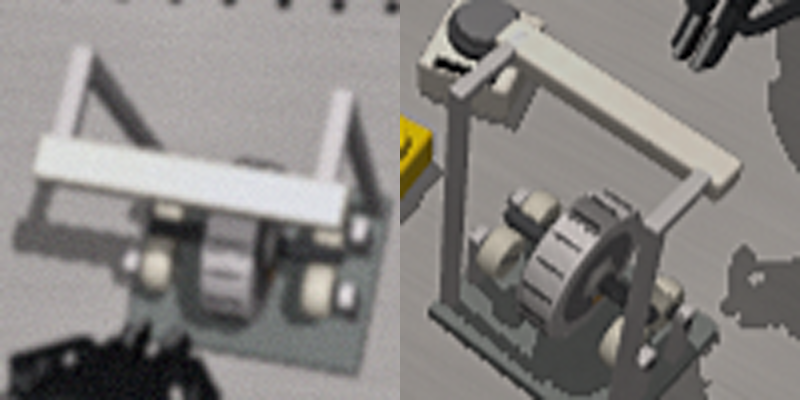

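```bash
cat > sim2.py <<'E'
from ik import *
from h import st
s,R0,p=st();qs=np.array(s["qpos"])
def run(W,q=None,wt=10):
    q=qs.copy() if q is None else q
    cur,R=fk(q,P,S)
    for d in W:
        d=np.array(d);n=int(np.linalg.norm(d)/.02)+1
        for i in range(n):
            p0=cur+d/n;Rt=R
            for _ in range(15):
                e=res(q,p0,Rt);Jm=np.array([(res(q+1e-5*x,p0,Rt)-e)/1e-5 for x in np.eye(7)]).T
                free=np.ones(7,bool)
                for _k in range(4):
                    Jf=Jm*free;dq=-Jf.T@np.linalg.solve(Jf@Jf.T+1e-3*np.eye(6),e)
                    bad=free&(((q+dq)>hi)|((q+dq)<lo))
                    if not bad.any():break
                    q=np.where(bad,np.clip(q+dq,lo,hi),q);free&=~bad
                q=np.clip(q+np.clip(dq,-.1,.1),lo,hi)
            cur,R=fk(q,P,S)
        z=R[:,2];print(d.tolist(),"p",cur.round(3),"tip",(cur+.073*z).round(3),"z",z.round(2),"tilt",np.degrees(np.arccos(-z[2])).round(1),q.round(2).tolist())
    return q
if __name__=="__main__":
    for W in([[-.05,-.1,0],[0,-.13,0],[-.05,0,0],[-.05,0,0],[-.05,0,0],[-.05,0,0]],
             [[0,-.23,0],[-.09,0,0],[0,0,-.05],[0,0,-.05],[0,0,-.05]],
             [[0,-.1,.2],[0,-.1,.2],[-.1,0,0],[-.1,0,0],[-.1,0,0]]):
        print('--');run(W)
E
python3 sim2.py
```

```text
t 29.3 q [-0.06, 0.51, -0.91, 2.16, 1.38, 0.89, -0.48] p [0.4871, 0.2251, 0.3081] hp [0.5162, 0.2203, 0.263]
zdir [0.54, -0.09, -0.837] tilt 33.21 az -9.4 y [0.142, 0.99, -0.015] gap 0.0014 F [0.2, -0.5, -0.7] azp 24.8
--
[-0.05, -0.1, 0.0] p [0.416 0.136 0.307] tip [0.455 0.128 0.246] z [ 0.53 -0.11 -0.84] tilt 33.0 [0.17, 0.35, -0.94, 2.38, 1.46, 0.7, -0.51]
[0.0, -0.13, 0.0] p [0.416 0.006 0.307] tip [ 0.455 -0.002  0.246] z [ 0.53 -0.11 -0.84] tilt 33.0 [0.56, 0.25, -0.85, 2.47, 1.7, 0.39, -0.39]
[-0.05, 0.0, 0.0] p [0.371 0.007 0.311] tip [ 0.401 -0.002  0.245] z [ 0.41 -0.12 -0.9 ] tilt 25.3 [0.87, 0.26, -1.25, 2.47, 1.22, 0.51, 0.02]
[-0.05, 0.0, 0.0] p [0.326 0.008 0.314] tip [ 0.346 -0.002  0.245] z [ 0.28 -0.14 -0.95] tilt 18.0 [0.94, 0.13, -1.25, 2.47, 0.74, 0.5, 0.48]
[-0.05, 0.0, 0.0] p [0.281 0.008 0.319] tip [ 0.291 -0.003  0.247] z [ 0.14 -0.15 -0.98] tilt 11.8 [1.02, 0.01, -1.25, 2.47, 0.34, 0.59, 0.88]
[-0.05, 0.0, 0.0] p [0.236 0.01  0.324] tip [ 0.236 -0.002  0.252] z [-0.   -0.16 -0.99] tilt 9.2 [0.42, -0.04, -0.65, 2.47, 0.2, 0.74, 1.01]
--
[0.0, -0.23, 0.0] p [
[... 688 characters left out ...]
-
[0.0, -0.1, 0.2] p [0.466 0.136 0.507] tip [0.505 0.128 0.446] z [ 0.53 -0.11 -0.84] tilt 33.0 [0.71, 0.04, -1.24, 1.96, 0.57, 0.78, 0.57]
[0.0, -0.1, 0.2] p [0.466 0.036 0.707] tip [0.505 0.028 0.646] z [ 0.53 -0.11 -0.84] tilt 33.0 [0.74, -0.15, -0.79, 1.53, 0.02, 1.15, 1.35]
[-0.1, 0.0, 0.0] p [0.366 0.036 0.707] tip [0.405 0.028 0.646] z [ 0.53 -0.11 -0.84] tilt 33.0 [0.66, -0.36, -0.53, 1.67, -0.17, 1.21, 1.55]
[-0.1, 0.0, 0.0] p [0.304 0.039 0.71 ] tip [0.342 0.03  0.649] z [ 0.53 -0.11 -0.84] tilt 32.6 [-0.31, -0.37, -0.04, 1.71, 0.26, 1.3, 1.07]
[-0.1, 0.0, 0.0] p [0.285 0.031 0.707] tip [0.318 0.021 0.643] z [ 0.46 -0.14 -0.88] tilt 28.7 [-0.31, -0.37, -0.04, 1.7, 0.26, 1.4, 1.07]
```

Emit:
{"method": "arm_command", "body": {
  "steps": [
    [[-5,-45,4],0,-1],
    [[-5,-45,4],0,-1],
    [[-5,-45,4],0,-1],
    [[-5,-45,4],0,-1],
    [[-5,-46,4],0,-1],
    [[20,-3,-13],0,-1],
    [[20,-3,-13],0,-1],
    [[20,-3,-13],0,-1],
    [[20,-3,-13],0,-1],
    [[20,-3,-13],0,-1]
  ]
}}

```text
clock: 30.3
position: [0.4017, -0.002, 0.3253]
orientation: [[-0.849, 0.154, 0.506], [0.122, 0.988, -0.095], [-0.515, -0.019, -0.857]]
wrist_force: [-1.0, 0.9, -0.2]
finger_gap: 0.0002
```

```bash
python3 b1.py; python3 look.py r3 190 130 330 190
python3 - <<'E'
from sim2 import *
run([[-.03,0,0],[-.03,0,0],[0,0,-.05]])
E
```

```text
button [ 0.4335 -0.012   0.069 ]
top [[318.75 259.5 ]]
scene [[351.63765415 193.44833631]]
t 30.3 q [0.83, 0.27, -1.24, 2.47, 1.45, 0.52, -0.21] p [0.4017, -0.002, 0.3253] hp [0.429, -0.0071, 0.2791]
zdir [0.506, -0.095, -0.857] tilt 30.99 az -10.7 y [0.154, 0.988, -0.019] gap 0.0002 F [-1.0, 0.9, -0.2] azp -0.3
tip [ 0.4387 -0.0089  0.2627]
0.06
tool mm [72.8, -1.3, 112.3] len 133.8
0.005
tool mm [101.1, -0.3, 159.4] len 188.8
-0.008
tool mm [107.8, -0.0, 170.6] len 201.8
t 30.4 q [0.83, 0.26, -1.25, 2.47, 1.45, 0.52, -0.21] p [0.4024, 0.0011, 0.3277] hp [0.43, -0.004, 0.2817]
zdir [0.513, -0.094, -0.853] tilt 31.42 az -10.4 y [0.147, 0.989, -0.02] gap -0.0001 F [0.6, -1.0, 0.0] azp 0.2
[-0.03, 0.0, 0.0] p [0.368 0.02  0.325] tip [0.4  0.01 0.26] z [ 0.44 -0.13 -0.89] tilt 27.3 [0.88, 0.17, -1.25, 2.47, 1.16, 0.45, 0.06]
[-0.03, 0.0, 0.0] p [0.341 0.02  0.327] tip [0.367 0.01  0.26 ] z [ 0.37 -0.14 -0.92] tilt 23.0 [0.93, 0.08, -1.25, 2.47, 0.8, 0.43, 0.41]
[0.0, 0.0, -0.05] p [0.345 0.021 0.28 ] tip [0.364 0.01  0.21 ] z [ 0.26 -0.16 -0.95] tilt 17.8 [0.71, 0.39, -1.25, 2.47, 1.13, 0.7, -0.04]
```

View pics/r3.png

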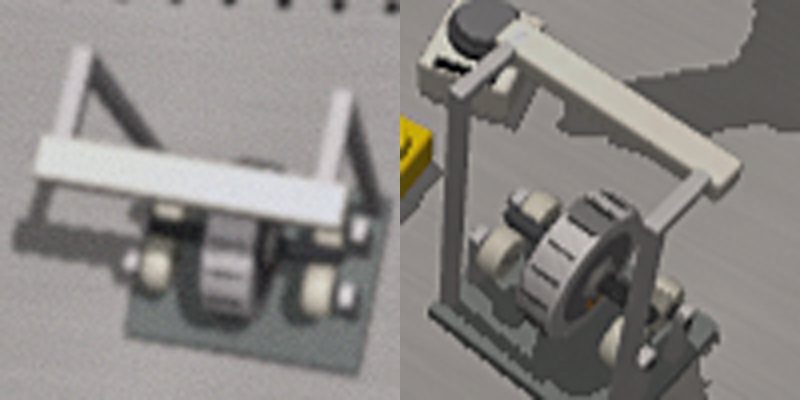

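Emit:
{"method": "arm_command", "body": {
  "steps": [
    [[12,0,16],0,-1],
    [[12,0,16],0,-1],
    [[12,0,16],0,-1],
    [[11,0,16],0,-1],
    [[10,0,16],0,-1],
    [[0,0,0],0,-1],
    [[0,0,0],0,-1],
    [[0,0,0],0,-1],
    [[0,0,0],0,-1],
    [[0,0,0],0,-1]
  ]
}}

```text
clock: 31.4
position: [0.4357, 0.0055, 0.2586]
orientation: [[-0.867, 0.149, 0.475], [0.117, 0.988, -0.097], [-0.484, -0.028, -0.874]]
wrist_force: [-0.2, -1.0, 0.1]
finger_gap: -0.0003
```

```bash
python3 b1.py
```

```text
button [ 0.4335 -0.012   0.069 ]
top [[318.75 259.5 ]]
scene [[351.63765415 193.44833631]]
t 31.4 q [0.65, 0.59, -1.25, 2.47, 1.66, 0.84, -0.44] p [0.4357, 0.0055, 0.2586] hp [0.4613, 0.0003, 0.2115]
zdir [0.475, -0.097, -0.874] tilt 29.02 az -11.5 y [0.149, 0.988, -0.028] gap -0.0003 F [-0.2, -1.0, 0.1] azp 0.7
tip [ 0.4704 -0.0016  0.1948]
0.06
tool mm [62.6, -14.0, 41.0] len 76.1
0.005
tool mm [89.3, -12.4, 89.1] len 126.7
-0.008
tool mm [95.6, -12.1, 100.4] len 139.2
```

Emit:
{"method": "arm_command", "body": {
  "steps": [
    [[22,-5,-11],0,-1],
    [[22,-5,-11],0,-1],
    [[22,-5,-11],0,-1],
    [[22,-5,-11],0,-1],
    [[22,-5,-11],0,-1],
    [[22,-5,-11],0,-1],
    [[0,0,0],0,-1],
    [[0,0,0],0,-1],
    [[0,0,0],0,-1],
    [[0,0,0],0,-1]
  ]
}}

```text
clock: 32.4
position: [0.3659, 0.0085, 0.315]
orientation: [[-0.905, 0.155, 0.396], [0.125, 0.987, -0.101], [-0.407, -0.042, -0.912]]
wrist_force: [-0.1, 0.0, 0.9]
finger_gap: 0.0001
```

```bash
python3 b1.py
```

```text
button [ 0.4335 -0.012   0.069 ]
top [[318.75 259.5 ]]
scene [[351.63765415 193.44833631]]
t 32.4 q [0.8, 0.24, -1.25, 2.47, 1.15, 0.52, 0.03] p [0.3659, 0.0085, 0.315] hp [0.3873, 0.003, 0.2658]
zdir [0.396, -0.101, -0.912] tilt 24.15 az -14.4 y [0.155, 0.987, -0.042] gap 0.0001 F [-0.1, 0.0, 0.9] azp 1.3
tip [0.3948 0.0011 0.2483]
0.06
tool mm [12.0, -1.9, 125.5] len 126.1
0.005
tool mm [34.4, 0.4, 175.7] len 179.1
-0.008
tool mm [39.6, 1.0, 187.6] len 191.7
```

Emit:
{"method": "arm_command", "body": {
  "steps": [
    [[24,-5,2],0,-1],
    [[24,-5,2],0,-1],
    [[24,-5,2],0,-1],
    [[24,-5,2],0,-1],
    [[24,-5,2],0,-1],
    [[24,-5,2],0,-1],
    [[0,0,0],0,-1],
    [[0,0,0],0,-1],
    [[0,0,0],0,-1],
    [[0,0,0],0,-1]
  ]
}}

```text
clock: 33.4
position: [0.3149, 0.0086, 0.3326]
orientation: [[-0.937, 0.162, 0.311], [0.134, 0.985, -0.108], [-0.324, -0.059, -0.944]]
wrist_force: [0.1, -0.2, -0.0]
finger_gap: -0.0005
```

```bash
python3 b1.py
```

```text
button [ 0.4335 -0.012   0.069 ]
top [[318.75 259.5 ]]
scene [[351.63765415 193.44833631]]
t 33.4 q [0.96, 0.03, -1.25, 2.47, 0.53, 0.44, 0.69] p [0.3149, 0.0086, 0.3326] hp [0.3317, 0.0028, 0.2817]
zdir [0.311, -0.108, -0.944] tilt 19.2 az -19.1 y [0.162, 0.985, -0.059] gap -0.0005 F [0.1, -0.2, -0.0] azp 1.6
tip [0.3376 0.0008 0.2637]
0.06
tool mm [-47.9, 10.8, 158.4] len 165.8
0.005
tool mm [-30.1, 14.1, 210.3] len 212.9
-0.008
tool mm [-25.9, 14.9, 222.6] len 224.6
```

Emit:
{"method": "arm_command", "body": {
  "steps": [
    [[24,-5,4],0,-1],
    [[24,-5,4],0,-1],
    [[24,-5,4],0,-1],
    [[24,-5,4],0,-1],
    [[24,-5,4],0,-1],
    [[24,-5,4],0,-1],
    [[24,-5,4],0,-1],
    [[0,0,0],0,-1],
    [[0,0,0],0,-1],
    [[0,0,0],0,-1]
  ]
}}

```text
clock: 34.4
position: [0.2457, 0.008, 0.3603]
orientation: [[-0.96, 0.168, 0.224], [0.144, 0.982, -0.119], [-0.24, -0.082, -0.967]]
wrist_force: [-0.1, -0.5, 0.1]
finger_gap: 0.0002
```

```bash
python3 b1.py
python3 - <<'E'
from sim2 import *
b=np.array([.4375,-.012,.069])
p,R=fk(qs,P,S);t=p+.073*R[:,2]
run([b+[0,0,.1]-t,[0,0,-.09],[0,0,-.02]])
E
```

```text
button [ 0.4335 -0.012   0.069 ]
top [[318.75 259.5 ]]
scene [[351.63765415 193.44833631]]
t 34.4 q [1.18, -0.37, -1.04, 2.47, -0.39, 0.66, 1.83] p [0.2457, 0.008, 0.3603] hp [0.2577, 0.0016, 0.3082]
zdir [0.224, -0.119, -0.967] tilt 14.67 az -28.0 y [0.168, 0.982, -0.082] gap 0.0002 F [-0.1, -0.5, 0.1] azp 1.9
tip [ 0.262  -0.0007  0.2897]
0.06
tool mm [-127.7, 30.8, 195.2] len 235.3
0.005
tool mm [-114.6, 35.3, 248.4] len 275.8
-0.008
tool mm [-111.4, 36.4, 261.0] len 286.1
t 34.4 q [1.18, -0.37, -1.04, 2.47, -0.39, 0.66, 1.83] p [0.2457, 0.008, 0.3603] hp [0.2577, 0.0016, 0.3082]
zdir [0.224, -0.119, -0.967] tilt 14.67 az -28.0 y [0.168, 0.982, -0.082] gap 0.0002 F [-0.1, -0.5, 0.1] azp 1.9
[0.15440993101370593, -0.01355474716374982, -0.11223666546653491] p [ 0.422 -0.003  0.24 ] tip [ 0.438 -0.012  0.169] z [ 0.21 -0.13 -0.97] tilt 14.5 [0.42, 0.45, -0.72, 2.33, 1.08, 0.53, 0.22]
[0.0, 0.0, -0.09] p [ 0.422 -0.003  0.15 ] tip [ 0.438 -0.012  0.079] z [ 0.21 -0.13 -0.97] tilt 14.5 [0.24, 0.64, -0.49, 2.39, 1.65, 0.45, -0.34]
[0.0, 0.0, -0.02] p [ 0.422 -0.003  0.13 ] tip [ 0.438 -0.012  0.059] z [ 0.21 -0.13 -0.97] tilt 14.5 [0.23, 0.69, -0.5, 2.4, 1.78, 0.48, -0.46]
```

Emit:
{"method": "arm_command", "body": {
  "steps": [
    [[-22,5,33],0,-1],
    [[-22,5,33],0,-1],
    [[-22,5,33],0,-1],
    [[-22,5,33],0,-1],
    [[-22,5,33],0,-1],
    [[-20,5,28],0,-1],
    [[0,0,0],0,-1],
    [[0,0,0],0,-1],
    [[0,0,0],0,-1],
    [[0,0,0],0,-1]
  ]
}}

```text
clock: 35.4
position: [0.286, -0.0217, 0.3011]
orientation: [[-0.974, 0.191, 0.119], [0.171, 0.972, -0.163], [-0.147, -0.139, -0.979]]
wrist_force: [-0.2, 0.4, -0.1]
finger_gap: -0.0
```

```bash
python3 b1.py; python3 look.py q1 270 200 300 150
```

```text
button [ 0.4335 -0.012   0.069 ]
top [[318.75 259.5 ]]
scene [[351.63765415 193.44833631]]
t 35.4 q [0.84, 0.19, -1.2, 2.47, 0.65, 0.65, 0.52] p [0.286, -0.0217, 0.3011] hp [0.2924, -0.0305, 0.2484]
zdir [0.119, -0.163, -0.979] tilt 11.64 az -54.0 y [0.191, 0.972, -0.139] gap -0.0 F [-0.2, 0.4, -0.1] azp -4.3
tip [ 0.2946 -0.0336  0.2296]
0.06
tool mm [-116.9, 61.4, 111.5] len 172.8
0.005
tool mm [-108.8, 69.0, 165.4] len 209.7
-0.008
tool mm [-106.9, 70.8, 178.2] len 219.5
```

View pics/q1.png

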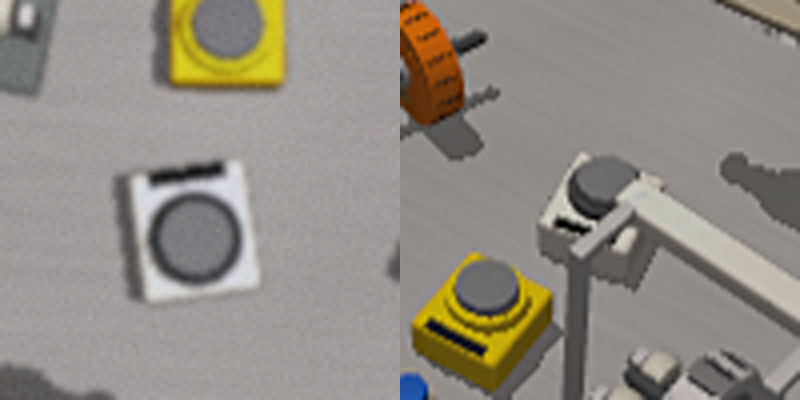

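Emit:
{"method": "arm_command", "body": {
  "steps": [
    [[-20,10,13],0,-1],
    [[-20,10,13],0,-1],
    [[-20,10,13],0,-1],
    [[-20,10,13],0,-1],
    [[-20,10,13],0,-1],
    [[-20,10,13],0,-1],
    [[0,0,15],0,-1],
    [[0,0,15],0,-1],
    [[0,0,0],0,-1],
    [[0,0,0],0,-1]
  ]
}}

```text
clock: 36.5
position: [0.4272, -0.0009, 0.2042]
orientation: [[-0.975, 0.19, 0.117], [0.17, 0.972, -0.161], [-0.145, -0.137, -0.98]]
wrist_force: [-0.0, 0.6, 0.2]
finger_gap: -0.0001
```

```bash
python3 b1.py; python3 look.py q2 270 200 300 150
```

```text
button [ 0.4335 -0.012   0.069 ]
top [[318.75 259.5 ]]
scene [[351.63765415 193.44833631]]
t 36.5 q [0.42, 0.61, -0.87, 2.28, 1.12, 0.73, 0.08] p [0.4272, -0.0009, 0.2042] hp [0.4335, -0.0096, 0.1514]
zdir [0.117, -0.161, -0.98] tilt 11.48 az -53.9 y [0.19, 0.972, -0.137] gap -0.0001 F [-0.0, 0.6, 0.2] azp -0.1
tip [ 0.4358 -0.0127  0.1327]
0.06
tool mm [2.9, 0.7, 3.2] len 4.4
0.005
tool mm [10.8, 8.2, 57.1] len 58.7
-0.008
tool mm [12.7, 10.0, 69.9] len 71.7
```

View pics/q2.png

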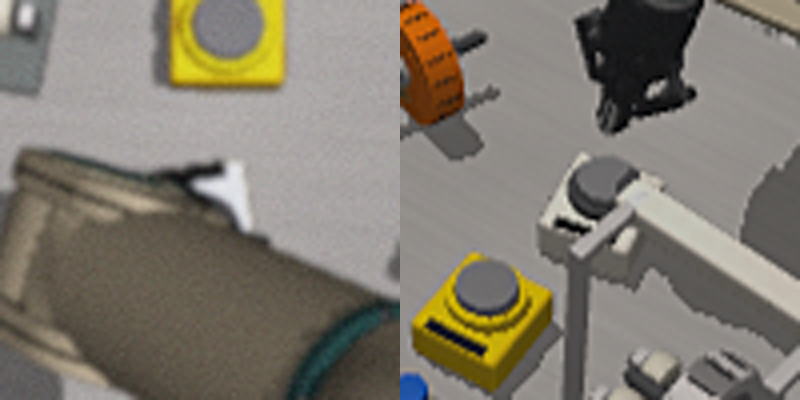

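Run:
```python
import cv2,numpy as np
o=[]
for n in("r3","q1","q2"):
    a=cv2.imread(f"pics/{n}_scene.png");o.append(cv2.resize(a[225:285,355:415],None,fx=4.4,fy=4.4,interpolation=cv2.INTER_CUBIC))
cv2.imwrite("pics/cmp.png",np.hstack(o))
a=cv2.imread("pics/q1_scene.png").astype(int)-cv2.imread("pics/q2_scene.png");print(np.abs(a[225:285,355:415]).max())
from fit import *
R=[.628,.2045,np.radians(-7.3)]
print("brass expected (down, +y face)",proj("scene",obj(R,[(0,.018,.059)])), "scene crop px",(proj("scene",obj(R,[(0,.018,.059)]))-[355,225])*4.4)
print("face centre",(proj("scene",obj(R,[(0,.076,.09),(0,-.076,.09)]))-[355,225])*4.4)
```

```text
66
brass expected (down, +y face) [[378.75898309 264.26068251]] scene crop px [[104.53952558 172.74700306]]
face centre [[174.01280071 197.19710818]
 [  8.20508507  75.71045176]]
```

View pics/cmp.png

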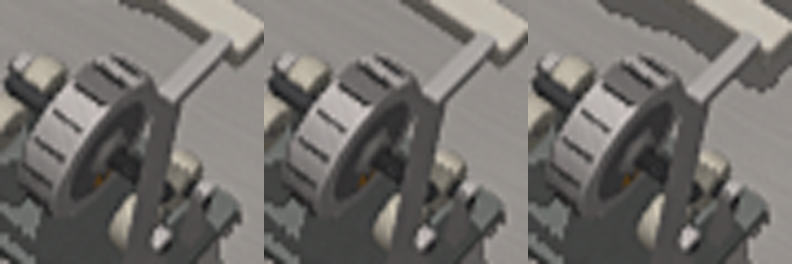

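Emit:
{"method": "arm_command", "body": {
  "steps": [
    [[2,1.5,12],0,-1],
    [[2,1.5,12],0,-1],
    [[2,1.5,12],0,-1],
    [[2,1.5,10],0,-1],
    [[1,1,6],0,-1],
    [[0.5,0.5,4],0,-1],
    [[0,0,0],0,-1],
    [[0,0,0],0,-1],
    [[0,0,0],0,-1],
    [[0,0,0],0,-1]
  ]
}}

```text
clock: 37.6
position: [0.4261, -0.0008, 0.1465]
orientation: [[-0.975, 0.19, 0.117], [0.17, 0.972, -0.16], [-0.145, -0.136, -0.98]]
wrist_force: [-0.2, 0.4, 0.5]
finger_gap: -0.0
```

```bash
python3 b1.py; python3 look.py q3 270 200 300 150
```

```text
button [ 0.4335 -0.012   0.069 ]
top [[318.75 259.5 ]]
scene [[351.63765415 193.44833631]]
t 37.6 q [0.34, 0.73, -0.77, 2.32, 1.36, 0.69, -0.16] p [0.4261, -0.0008, 0.1465] hp [0.4324, -0.0095, 0.0937]
zdir [0.117, -0.16, -0.98] tilt 11.47 az -53.8 y [0.19, 0.972, -0.136] gap -0.0 F [-0.2, 0.4, 0.5] azp -0.1
tip [ 0.4347 -0.0126  0.075 ]
0.06
tool mm [-6.6, -7.1, -53.1] len 54.0
0.005
tool mm [1.4, 0.4, 0.8] len 1.6
-0.008
tool mm [3.3, 2.2, 13.5] len 14.1
```

View pics/q3.png

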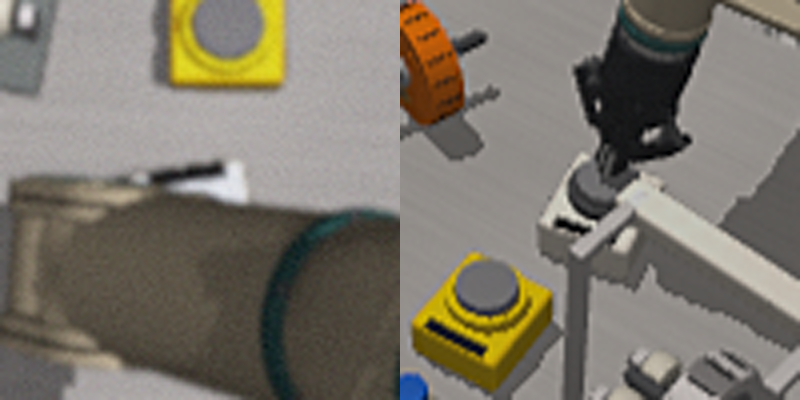

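Emit:
{"method": "arm_command", "body": {
  "steps": [
    [[0.3,0.3,2],0,-1],
    [[0.3,0.3,2],0,-1],
    [[0.3,0.3,2],0,-1],
    [[0.3,0.3,2],0,-1],
    [[0.3,0.3,2],0,-1],
    [[0.3,0.3,2],0,-1],
    [[0.3,0.3,2],0,-1],
    [[0,0,0],0,-1],
    [[0,0,0],0,-1],
    [[0,0,0],0,-1]
  ]
}}

```text
clock: 38.7
position: [0.426, -0.0006, 0.1329]
orientation: [[-0.975, 0.189, 0.119], [0.169, 0.972, -0.162], [-0.146, -0.137, -0.98]]
wrist_force: [-3.9, 0.2, 20.2]
finger_gap: -0.0002
```

```bash
python3 b1.py; python3 look.py q4 270 200 300 150
```

```text
button [ 0.4335 -0.012   0.069 ]
top [[318.75 259.5 ]]
scene [[351.63765415 193.44833631]]
t 38.7 q [0.32, 0.76, -0.75, 2.33, 1.43, 0.69, -0.22] p [0.426, -0.0006, 0.1329] hp [0.4324, -0.0093, 0.0801]
zdir [0.119, -0.162, -0.98] tilt 11.57 az -53.7 y [0.189, 0.972, -0.137] gap -0.0002 F [-3.9, 0.2, 20.2] azp -0.1
tip [ 0.4346 -0.0124  0.0614]
0.06
tool mm [-8.7, -9.2, -66.4] len 67.6
0.005
tool mm [-0.6, -1.6, -12.5] len 12.6
-0.008
tool mm [1.3, 0.2, 0.2] len 1.3
```

View pics/q4.png

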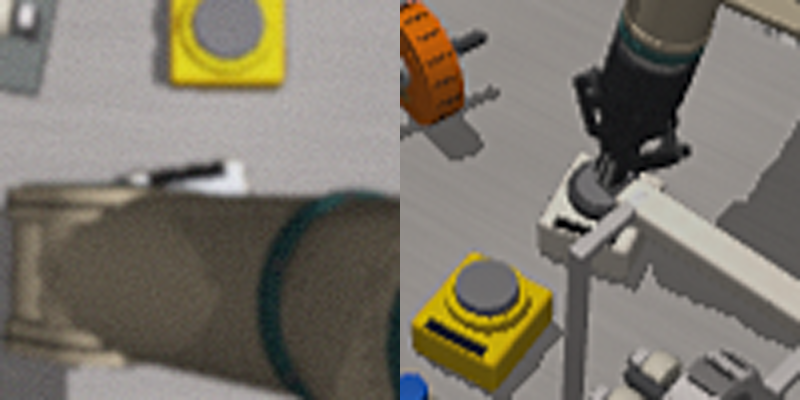

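Upward force is 20 N, well above the 6 N spring, and the tip is 7.6 mm below the button's up height, so the button is fully down. Lifting off.

Emit:
{"method": "arm_command", "body": {
  "steps": [
    [[-0.7,-0.7,-5],0,-1],
    [[-1.5,-1.5,-10],0,-1],
    [[-2,-2,-15],0,-1],
    [[-2,-2,-15],0,-1],
    [[-2,-2,-15],0,-1],
    [[0,0,-10],0,-1],
    [[0,0,0],0,-1],
    [[0,0,0],0,-1],
    [[0,0,0],0,-1],
    [[0,0,0],0,-1]
  ]
}}

```text
clock: 39.8
position: [0.4239, 0.0011, 0.2022]
orientation: [[-0.975, 0.19, 0.115], [0.17, 0.972, -0.16], [-0.143, -0.137, -0.98]]
wrist_force: [-0.3, -0.3, -0.1]
finger_gap: 0.0001
```

```bash
python3 b1.py|tail -8|head -2; python3 look.py z1 190 130 330 170; python3 look.py z2 190 130 330 170
python3 - <<'E'
import cv2,numpy as np
a=cv2.imread("pics/z1_scene.png");b=cv2.imread("pics/z2_scene.png");q=cv2.imread("pics/q2_scene.png")
for w in((355,225,60,60),):
    x,y,W,H=w;f=lambda i:i[y:y+H,x:x+W].astype(int)
    print(np.abs(f(a)-f(b)).max(),np.abs(f(a)-f(q)).max())
E
```

```text
zdir [0.115, -0.16, -0.98] tilt 11.4 az -54.2 y [0.19, 0.972, -0.137] gap 0.0001 F [-0.3, -0.3, -0.1] azp 0.1
tip [ 0.4323 -0.0106  0.1307]
3 67
```

View pics/z2.png

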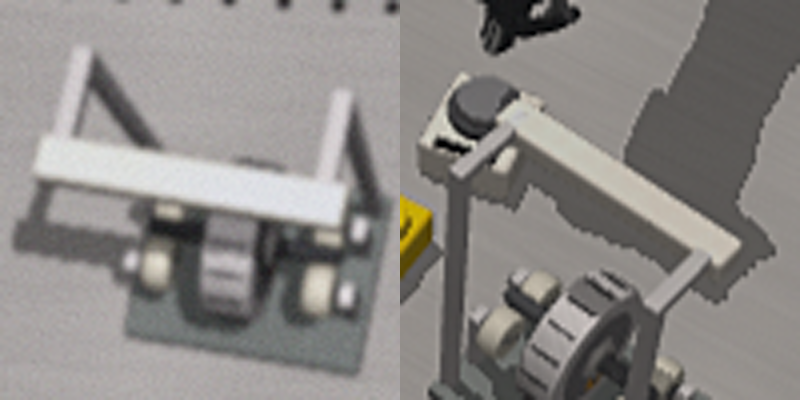

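```bash
python3 -c "
from station import *
print(job_done())"
```

```text
the job is handed in; nothing more can be done
None
```

I handed the job in at about 40 s of the 58 s allowed. The rotor is on the four rollers, the button was pressed and let up again, and no check failed outright.

- **Tilt:** the moves only turn the hand about its own axis. I got the slant by pushing the arm against its joint limits, which leaned the hand about 33°. I reduced it to about 11° the same way before pressing the button.
- **Rotor:** I gripped it across its faces, carried it in under the lamp bar and lowered it until the rollers took its weight. The last kinematic check put it within about 1 mm of the seat across the nips and about 3 mm along the shaft. I then let go.
- **Hanging still:** before the press, the brass plug showed straight below the shaft, a few pixels from where I expected it. The rim marks looked the same in pictures about 1 s apart. The raw pixel difference between those two pictures was not small (66), which I put down to the arm's moving shadow. After the press, two consecutive pictures matched (difference of 3).
- **Button:** I pressed at about 20 N against the 6 N spring, with the fingertips 7.6 mm below the button's up height. The button showed up again in the last picture.
- **Bystanders:** the hand never went near the bottle, tip box or tube rack, but I took no final picture measurement of them.

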